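Wring the gauge blocks on the stage, run it to its stop and take the reading

ROBOT

A 7-joint arm with a two-finger parallel gripper is mounted at the origin on a cart in front of the work surface, level with it; the furniture and walls round the work are solid. World frame = base frame: x ahead of the robot, y to its left, z up, the work surface at z = 0. Lengths are in m, angles in rad, forces in N, time in s.
With the tool pointing down it reaches from about 0.4 to 0.85 m from the base axis. Payload 6.9 kg.
Tool frame: the origin (TCP) lies on the centre line of the jaws, within the pads' length; the fingertips stand 25 mm ahead of it and the grasp point (between the pads) lies 6 mm ahead of it (r.tcp_to_tips is the distance from the TCP to the fingertips, in m); z points along the fingers, y is the line along which they close (so a half turn about z gives the same grasp; the last joint's range is limited). The gripper opens to 85 mm and grips with 20 to 120 N. Pads are 22 mm wide; open, the fingers measure 114 mm over their backs; the gripper's body (76 mm by 85 mm) begins 54 mm behind the grasp point. The pads swing forward as they close: fully open they stand 13 mm farther back than shut.
Start: joints at [-1.115, 0.507, -0.238, 1.5, 0.126, 1.149, -0.155], TCP at [0.215, 0.587, 0.256] pointing down, gripper open.
Joint ranges: [-3.08, 3.08], [-0.24, 2.05], [-1.43, 1.35], [0, 2.5], [-1.52, 4.66], [0.17, 1.96], [-2.89, 2.89]. Speed limits (rad/s): [2.39, 2.39, 3.14, 3.14, 3.14, 3.14, 3.14].

INTERFACE

Orientations are given as a unit quaternion [w, x, y, z].
In Python, from workcell import monitor, viewer, r gives the robot as it stands.
- The arm moves only by the shell command python3 -m handwheel 'ROWS' [FORCE]. ROWS is JSON, a list that holds one entry, the list of rows, each a list of 5 numbers: the finger opening in cm, from 0 to 8.54, then the shift along the tool's x, y, z in cm, then the turn about the tool's z in units of 5 degrees (1.0 is 5 degrees). A call has 1 to 5 rows; each row shifts and turns the commanded pose from where the row before left it, along the tool's axes as they then stand; what a row does not reach is not made up. A row lasts 1/12 s, in which the tool goes at most 41.7 mm and 7.16 degrees, less where a joint would pass 70% of its speed; a pose out of reach is approached as far as the arm can. A call is refused whole if a number of a shift passes 4.17 or a number of a turn 1, either way. A call with a gripper value outside its range is refused whole. The fingers move at their own pace and stop on an object; FORCE is the grip in N (left out, the last holds). Time passes only in rows, so rows that do not move let the fingers close. It gives the time, the measured TCP pose, the force, the opening and the grip force at its end, in the units of the state.
- monitor.get_obs(): the state, without advancing time (a new reading comes with each control period).
- viewer.read_camera(name): name is "scene" or "top" or "wrist"; returns (picture, depth): 480x640x3 uint8, blue, green, red; 480x640 float32, m along the optical axis (not along the pixel's ray), 0 where there is no reading.
- viewer.get_calibration(name): a dict with "mtx" (3x3 intrinsics, pixels), "k1" (the pictures are not rectified: a ray, as slopes to the right and down, at radius r is drawn at 1 + k1 r^2 times it, then the intrinsics apply), "R" (3x3) and "t" (3): a world point X has camera coordinates R X + t. Camera axes: x right, y down, z forward; pixel columns grow to the right and rows downward; lengths in m; the calibration is good to about 2 mm. A picture is of the moment at which its call begins: read the wrist's pose just before it. get_calibration takes no time and is no camera call; for the wrist camera it gives the pose at the moment of the call.
- r.hand_in(): hands the job in; it is judged then, once.
The state is a dict: "clock": time; "joint_positions": joint angles; "qvel": joint speeds; "joint_efforts": joint torques, N m; "tool_pos": TCP position; "orientation": TCP orientation; "wrist_force": force on the tool from outside, world axes, zero at the start; "ft_torque": the same for the moment, N m; "opening": finger opening in m; "gripper_force": force on a finger pad.
Only numpy, scipy, OpenCV 4.12 (cv2) and the standard library are available. Lean on these libraries where they do the work, as an engineer would, in place of code of your own. Each camera call takes 0.05 s, during which the arm holds its last target. There are 200 camera calls.

TASK

Load every loose steel gauge block onto the dark platen of the sliding stage and wring them into one row: long sides full face to face, the first flat against the right-hand fence, every block slid back under the lip until its end sits against the rear fence. Then push the stuck stage along its rail by the blue post until it breaks free, and bring it fully up to the hidden end stop inside the grey housing without letting it slam, so that the green pin stands up. With the stage there, press the red plunger fully down to take the reading and let it spring back, leaving the row closed, the stage at its stop and everything else on the table undisturbed.

Things in the scene. Friction and masses are not known exactly. Their poses are not given: they have to be found in the camera images.
- block_a: steel gauge block, a bar 60 x 30 x 30 mm (its own x, y, z), 0.25 kg, with a small dark dot in its top and bottom; origin at its centre; starts flat on the table in front of the stage. The blocks are alike, interchangeable and may go in the row in any order; three or four of them are present, an absent one reads None
- block_b: second such block, see block_a
- block_c: third such block, see block_a
- block_d: fourth such block, see block_a
- stage_rig: fixed base of the sliding stage, an aluminium plate 140 (x) x 565 (y, from -245 to +320) x 12 mm high on the table; origin on the table surface below the middle between the rails; its x points away from the robot, its y (to the robot's left) is the way the stage travels. The grey housing that hides the end stop covers y = 145 to 315 mm, x = -55 to +55 mm and is 75 mm high
- corner (a point): point on the moving stage where the dark platen's top (42 mm above the table), the right-hand fence and the rear fence meet; axes as stage_rig. The platen reaches from here 110 mm to -x (open front edge) and 180 mm to +y (open left end). Right fence: plane y = 0, 20 mm high, 12 mm thick. Rear fence: plane x = 0, with a lip over it
- row_start (a point): where the centre of the first block of the finished row belongs: moves with the stage, at x = -30, y = 15, z = 15 mm from corner, axes alike. The next blocks' centres belong 30, 60 and 90 mm further to +y; each block's long axis lies along x
- lip_edge (a point): middle of the front lower edge of the lip, which runs along the whole rear fence and overhangs the platen by 15 mm (corner x = -15 mm to 0); its underside is 37 mm and its top 43 mm above the platen. So blocks cannot be put straight down in place: set them down further to the front and slide them back under it
- push_face (a point): centre of the right-hand (-y) face of the blue push post at the right end of the stage; the post is 36 mm wide (x), 24 mm thick (y) and its top is 22 mm above this point (94 mm above the table); push it to +y
- carriage (a joint): travel of the stage in m along the rig's +y: 0 parked at the right. Parked, it is held by a sprung catch and takes about 10 to 16 N to break free in the first 10 mm; after that it slides against about 4 N and stays where left. The end stop is hidden in the housing, at a place between 110 and 145 mm that differs from start to start
- indicator (a joint): green indicator pin on the housing, m it has risen: 0 until the stage nears the stop, about 0.012 when the stage is fully against its end stop (it rises during the last 6 mm of travel)
- indicator_top (a point): top of the green indicator pin, 10 mm diameter; only to look at, it rises up to 12 mm
- plunger (a joint): stroke of the red plunger in m: 0 up, 0.013 fully down; spring 3 N at the start, 8 N at the bottom, returns by itself
- plunger_top (a point): top centre of the red plunger's mushroom head, 36 mm diameter, on the housing, 115 mm above the table when up; push straight down
- petri_dish: petri dish, 90 mm diameter, 16 mm high, lying left of the blocks; a bystander, leave alone; origin at its underside
- tape: green roll of tape, 85 mm diameter, 19 mm high, right of the blocks; a bystander, leave alone; origin at its underside
- bench_timer: small white timer, 70 x 62 x 21 mm, beyond the petri dish on the left; a bystander, leave alone; origin at its underside
- red_marker: white and red marker pen, 135 mm long, 15 mm high, right of the stage; a bystander, leave alone; origin at its underside
- wash: wash bottle, 67 x 97 x 191 mm, left of the stage; a bystander, leave alone; origin at its underside

How it is judged:
By the outcome, as a careful person would: the job done as asked, in the order asked, and still so for the second after the job is handed in, with the robot touching nothing.
Of block_a, block_b, block_c, block_d only 3 to 4 are there at a start; the rules pass over those that are not, and their reading is None.
At some moment in a run one of block_a, block_b, block_c, block_d may be knocked a few centimetres aside while the robot is not near it.
Once in a run the grip may slacken for a moment while it holds something.
It also fails if it takes over 210 s, if anything falls off the work surface, if the arm or the gripper's body presses on something with over 40 N, if the wrist force passes 120 N, or if a joint passes its speed limit or range.

## Working session

There is one attempt and no reset: what is moved stays moved. The work goes in short steps, Python scripts to look and compute and a shell command to move; the robot and the scene stay as the last step left them, time stands still between calls to the robot, and variables do not carry over. Pictures are saved under pics/ and viewed, at most 14 in all, crops included, and the job is handed in when it is done.

```bash
ls; mkdir -p pics
cat > h.py <<'E'
import numpy as np, cv2
from workcell import monitor, viewer, r
def cap(name):
    c=viewer.get_calibration(name); im,d=viewer.read_camera(name); return im,d,c
def norm(c,u,v):
    K=np.array(c["mtx"]); D=np.array([c["k1"],0,0,0,0.])
    return cv2.undistortPoints(np.array([[[u,v]]],float),K,D)[0,0]
def onplane(c,u,v,z):
    x,y=norm(c,u,v); R=np.array(c["R"]);t=np.array(c["t"]).ravel()
    o=-R.T@t; d=R.T@np.array([x,y,1]); return o+d*(z-o[2])/d[2]
def atdepth(c,d,u,v):
    x,y=norm(c,u,v); R=np.array(c["R"]);t=np.array(c["t"]).ravel()
    z=d[int(v),int(u)]; return R.T@(np.array([x*z,y*z,z])-t)
E
python3 - <<'E'
from h import *
for n in("scene","top"):
    im,d,c=cap(n); cv2.imwrite(f"pics/{n}0.png",im); np.savez(f"{n}0.npz",im=im,d=d)
    print(n,np.array(c["mtx"]).round(1).tolist(),c["k1"],(-np.array(c["R"]).T@np.array(c["t"]).ravel()).round(3), np.array(c["R"]).round(2).tolist())
o=monitor.get_obs();print(o)
E
```

```text
pics
scene [[471.3, 0.0, 325.7], [0.0, 471.3, 240.7], [0.0, 0.0, 1.0]] -0.005243009000543815 [-0.381 -0.474  0.605] [[0.5, -0.86, 0.02], [-0.35, -0.22, -0.91], [0.79, 0.45, -0.42]]
top [[538.1, 0.0, 329.1], [0.0, 538.1, 240.9], [0.0, 0.0, 1.0]] -0.16291591682978246 [0.356 0.033 1.457] [[-0.03, -1.0, -0.02], [-0.99, 0.03, -0.14], [0.14, 0.02, -0.99]]
{'clock': 0.1, 'joint_positions': array([-1.11449783,  0.50827722, -0.23751012,  1.50104326,  0.12571419,
        1.14891549, -0.15476983]), 'qvel': array([ 2.65127283e-03, -1.93330253e-03, -1.27272513e-04, -1.81745518e-03,
       -3.50636885e-04, -2.61797882e-05, -1.45125699e-03]), 'joint_efforts': array([-4.36989780e-03, -6.21834469e+01, -2.19486259e+00, -2.50205112e+01,
        1.24099586e-02,  7.87785393e-03,  8.73365252e-06]), 'tool_pos': array([0.21471954, 0.58651194, 0.25549769]), 'orientation': array([-1.18077893e-04,  1.74486331e-01,  9.84659249e-01, -8.18695819e-04]), 'wrist_force': array([-0.54624093,  0.22044266,  0.2798828 ]), 'ft_torque': array([-0.01655857, -0.04324549,  0.02363591]), 'gripper_force': 0.0, 'opening': 0.08548488664908847}
```

View pics/top0.png

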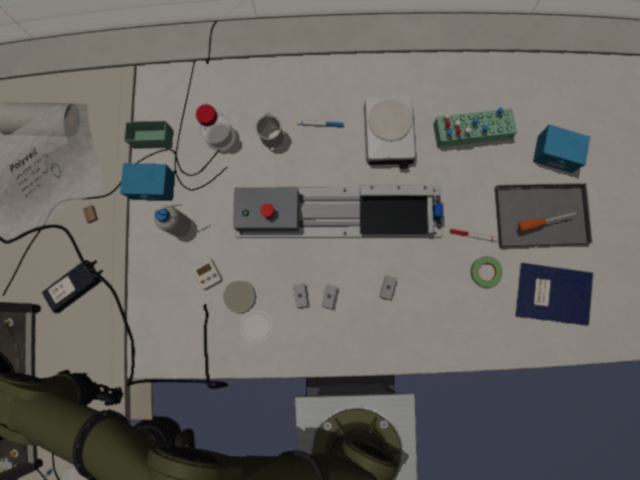

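View pics/scene0.png

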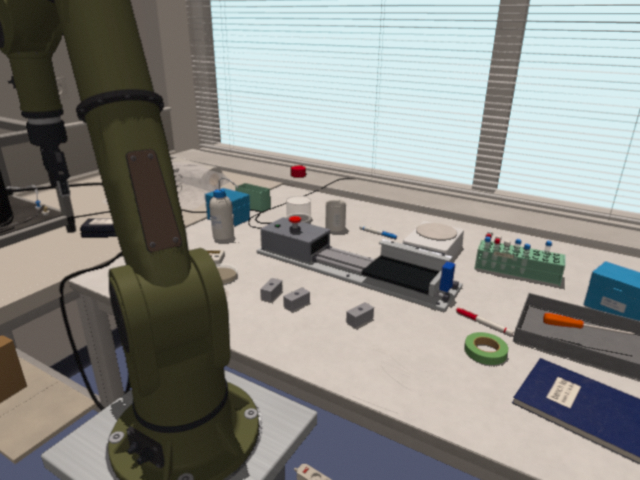

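Three blocks in the top view at about (301,296), (330,297), (388,287); platen at x 361–428, y 196–236; blue post (438,211), red plunger (268,211), green pin (246,212).

Run:
```python
from h import *
c=viewer.get_calibration("top"); z=np.load("top0.npz"); im=z["im"]; d=z["d"]
R=np.array(c["R"]);t=np.array(c["t"]).ravel();K=np.array(c["mtx"])
uv=np.stack(np.meshgrid(np.arange(640),np.arange(480)),-1).reshape(-1,1,2).astype(float)
n=cv2.undistortPoints(uv,K,np.array([c["k1"],0,0,0,0.]))[:,0]
P=(np.c_[n,np.ones(len(n))]*d.reshape(-1,1)-t)@R; P=P.reshape(480,640,3)
H=P[...,2]
def yaw(a,b): 
    v=b-a; return np.degrees(np.arctan2(v[1],v[0]))
m=((H>.018)&(H<.045)).astype(np.uint8); m[:,:280]=0; m[:,430:]=0; m[:265]=0;m[330:]=0
for k in cv2.findContours(m,0,2)[0]:
    if cv2.contourArea(k)<60: continue
    rc=cv2.minAreaRect(k); b=cv2.boxPoints(rc); W=np.array([onplane(c,*p,.03) for p in b])
    e=W[1]-W[0],W[2]-W[1]; L=max(e,key=np.linalg.norm)
    print("block",rc[0],onplane(c,*rc[0],.03).round(4),"L",[np.linalg.norm(x).round(4) for x in e],"yaw",np.degrees(np.arctan2(L[1],L[0])).round(1))
hsv=cv2.cvtColor(im,cv2.COLOR_BGR2HSV)
def blob(lo,hi,box):
    mm=cv2.inRange(hsv,lo,hi); q=np.zeros_like(mm);x0,y0,x1,y1=box;q[y0:y1,x0:x1]=mm[y0:y1,x0:x1]
    ks=cv2.findContours(q,0,2)[0];k=max(ks,key=cv2.contourArea);return k
for nm,lo,hi,box,z in(("plunger",(0,120,80),(10,255,255),(255,195,285,225),.115),("post",(100,120,40),(130,255,255),(425,195,450,230),.094)):
    k=blob(lo,hi,box); rc=cv2.minAreaRect(k); print(nm,rc,onplane(c,*rc[0],z).round(4), cv2.boundingRect(k))
    x,y,w,h=cv2.boundingRect(k); print([onplane(c,u,v,z).round(4) for u in(x,x+w) for v in(y,y+h)], P[y+h//2,x+w//2].round(3))
k=blob((0,0,0),(180,255,38),(350,185,435,245)); rc=cv2.minAreaRect(k); print("platen",rc,[onplane(c,*p,.042).round(4) for p in cv2.boxPoints(rc)],P[215,395].round(3))
cv2.imwrite("pics/crop1.png",cv2.resize(im[175:315,225:455],None,fx=3.4,fy=3.4,interpolation=cv2.INTER_CUBIC))
m=(H>.06)&(H<.09); 
print("table H",np.median(H[250:280,270:440]))
m[:, :225]=0;m[:,310:]=0;m[:180]=0;m[250:]=0
k=max(cv2.findContours(m.astype(np.uint8),0,2)[0],key=cv2.contourArea);rc=cv2.minAreaRect(k);print("housing",[onplane(c,*p,.075).round(4) for p in cv2.boxPoints(rc)])
```

```text
block (329.0842590332031, 295.63482666015625) [0.4158 0.0598 0.03  ] L [np.float64(0.0599), np.float64(0.0302)] yaw -14.6
block (300.1351318359375, 294.810791015625) [0.4202 0.1364 0.03  ] L [np.float64(0.0306), np.float64(0.0601)] yaw -171.9
block (387.3773498535156, 286.67926025390625) [ 0.4348 -0.0954  0.03  ] L [np.float64(0.0606), np.float64(0.0306)] yaw -18.2
plunger ((266.5, 210.0), (12.0, 13.0), 90.0) [0.6345 0.2119 0.115 ] (260, 204, 14, 13)
[array([0.6507, 0.2285, 0.115 ]), array([0.6168, 0.2288, 0.115 ]), array([0.6495, 0.1925, 0.115 ]), array([0.6156, 0.1929, 0.115 ])] [0.635 0.211 0.114]
post ((437.5, 209.5), (15.0, 9.0), 90.0) [ 0.6263 -0.2284  0.094 ] (433, 202, 10, 16)
[array([ 0.6465, -0.2178,  0.094 ]), array([ 0.6043, -0.2153,  0.094 ]), array([ 0.6457, -0.2441,  0.094 ]), array([ 0.6035, -0.2414,  0.094 ])] [ 0.625 -0.229  0.096]
platen ((393.5, 214.5), (37.0, 65.0), 90.0) [array([ 0.6798, -0.0338,  0.042 ]), array([ 0.6746, -0.2094,  0.042 ]), array([ 0.5737, -0.2036,  0.042 ]), array([ 0.579 , -0.0301,  0.042 ])] [ 0.625 -0.123  0.04 ]
table H 0.0009207307680165089
housing [array([0.7057, 0.3066, 0.075 ]), array([0.6993, 0.1331, 0.075 ]), array([0.5921, 0.1351, 0.075 ]), array([0.5976, 0.3065, 0.075 ])]
```

View pics/crop1.png

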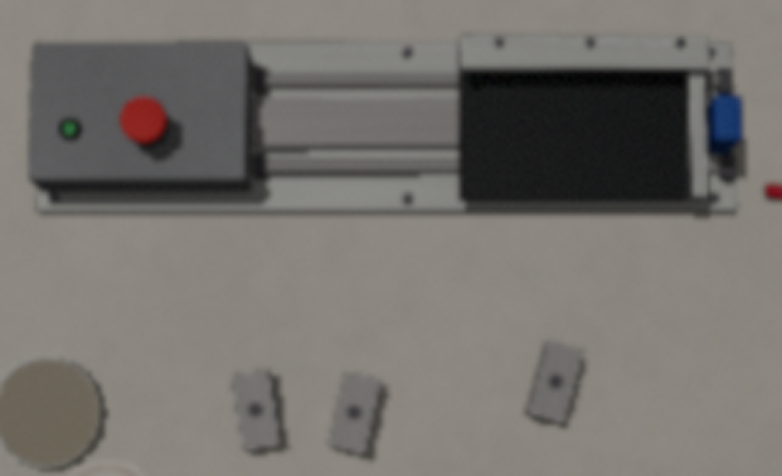

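Crop shows the platen (dark) with right fence at crop x≈688, lip edge y≈72, blocks with dots at (255,409), (354,412), (555,381). Rig yaw ≈ -1.8°. Turn the tool first and go over the right-hand block.

```bash
cat > to.py <<'E'
import sys
from h import *
from scipy.spatial.transform import Rotation as Ro
def st():
    o=monitor.get_obs(); w,x,y,z=o["orientation"]; return o,Ro.from_quat([x,y,z,w])
def pr():
    o,q=st(); M=q.as_matrix()
    print("t",round(o["clock"],2),"tcp",o["tool_pos"].round(4),"ty",round(np.degrees(np.arctan2(M[1,1],M[0,1])),2),"tilt",M[:,2].round(3),"F",o["wrist_force"].round(1),"op",round(o["opening"],4),"g",round(o["gripper_force"],1))
def plan(X,Y,Z,yaw=None):
    o,q=st(); M=q.as_matrix(); s=M.T@(np.array([X,Y,Z])-o["tool_pos"])*100
    ty=np.degrees(np.arctan2(M[1,1],M[0,1]))
    pr(); print("  shift cm",s.round(2), "" if yaw is None else f"turn units {(((ty-yaw+90)%180)-90)/5:.2f}")
if __name__=="__main__":
    a=[float(x) for x in sys.argv[1:]]
    plan(*a) if a else pr()
E
T='[[8.5,0,0,0,1],[8.5,0,0,0,1],[8.5,0,0,0,1],[8.5,0,0,0,1],[8.5,0,0,0,1]]'
echo; python3 -m handwheel '[[[8.5,0,0,0,1],[8.5,0,0,0,1],[8.5,0,0,0,1],[8.5,0,0,0,1],[8.5,0,0,0,1]]]' 40
python3 -m handwheel '[[[8.5,0,0,0,1],[8.5,0,0,0,1],[8.5,0,0,0,1],[8.5,0,0,0,1],[8.5,0,0,0,1]]]'
python3 -m handwheel '[[[8.5,0,0,0,1],[8.5,0,0,0,1],[8.5,0,0,0,1],[8.5,0,0,0,1],[8.5,0,0,0,1]]]'
python3 -m handwheel '[[[8.5,0,0,0,1],[8.5,0,0,0,1],[8.5,0,0,0,0.6],[8.5,0,0,0,0]]]'
python3 to.py 0.41 -0.095 0.24 -18.2
```

```text
clock: 0.52
tool_pos: [0.2147, 0.5867, 0.2558]
orientation: [0.0, 0.385, 0.923, -0.001]
wrist_force: [-0.2, -0.4, 0.3]
opening: 0.0848
gripper_force: 0.0
clock: 0.93
tool_pos: [0.2147, 0.5866, 0.2557]
orientation: [0.0, 0.576, 0.817, -0.001]
wrist_force: [-0.7, -0.9, -0.3]
opening: 0.085
gripper_force: 0.0
clock: 1.35
tool_pos: [0.2146, 0.5867, 0.2558]
orientation: [0.0, 0.739, 0.673, -0.0]
wrist_force: [-0.1, -0.6, 0.1]
opening: 0.0852
gripper_force: 0.0
clock: 1.68
tool_pos: [0.2145, 0.5868, 0.2558]
orientation: [0.0, 0.81, 0.586, -0.0]
wrist_force: [-0.4, 0.2, 0.6]
opening: 0.0849
gripper_force: 0.0
t 1.68 tcp [0.2145 0.5868 0.2558] ty -18.22 tilt [-0.    -0.001 -1.   ] F [-0.4  0.2  0.6] op 0.0849 g 0.0
  shift cm [-58.64  39.89   1.64] turn units -0.00
```

```bash
python3 -m handwheel '[[[8.5,-1,3.8,0,0],[8.5,-1,3.8,0,0],[8.5,-1,3.8,0,0],[8.5,-1,3.8,0,0],[8.5,-1,3.8,0,0]]]' >/dev/null
python3 -m handwheel '[[[8.5,-3.8,1.5,0.1,0],[8.5,-3.8,1.5,0.1,0],[8.5,-3.8,1.5,0.1,0],[8.5,-3.8,1.5,0.1,0],[8.5,-3.8,1.5,0.1,0]]]' >/dev/null
python3 -m handwheel '[[[8.5,-3.8,1.5,0.1,0],[8.5,-3.8,1.5,0.1,0],[8.5,-3.8,1.5,0.1,0],[8.5,-3.8,1.5,0.1,0],[8.5,-3.8,1.5,0.1,0]]]' >/dev/null
python3 -m handwheel '[[[8.5,-3.8,1.5,0.1,0],[8.5,-3.8,1,0.1,0],[8.5,-3.8,1,0.1,0],[8.5,0,0,0,0]]]' >/dev/null
python3 to.py 0.4348 -0.0954 0.15 -18.2
python3 - <<'E'
from h import *
im,d,c=cap("wrist"); cv2.imwrite("pics/w1.png",im); np.savez("w1.npz",im=im,d=d)
print(c, (-np.array(c["R"]).T@np.array(c["t"]).ravel()).round(3))
E
```

```text
t 3.27 tcp [ 0.401  -0.0541  0.2436] ty -18.53 tilt [ 0.001 -0.003 -1.   ] F [ 0.1 -0.2 -0.5] op 0.0847 g 0.0
  shift cm [-2.82  4.5   9.37] turn units -0.07
{'mtx': array([[374.37513704,   0.        , 322.97980849],
       [  0.        , 374.37513704, 238.85946201],
       [  0.        ,   0.        ,   1.        ]]), 'k1': -0.008187215800520365, 'R': array([[ 0.94794739, -0.31841885,  0.0022772 ],
       [-0.30780618, -0.91447455,  0.26266262],
       [-0.08155429, -0.24969128, -0.96488505]]), 't': array([-0.39811291,  0.04379167,  0.38499094])} [0.422 0.009 0.361]
```

View pics/w1.png

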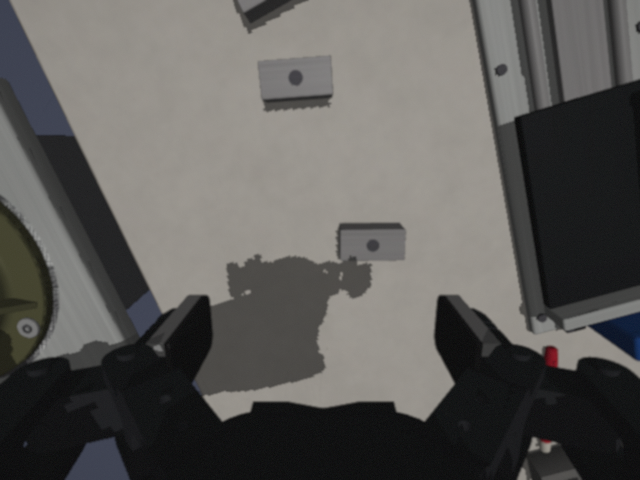

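Block centre at pixel (372,245), its neighbour at (295,78), stage on the right. Now a block finder on the wrist depth.

```bash
cat > blk.py <<'E'
import sys
from h import *
def pts(c,d):
    R=np.array(c["R"]);t=np.array(c["t"]).ravel();K=np.array(c["mtx"])
    uv=np.stack(np.meshgrid(np.arange(640),np.arange(480)),-1).reshape(-1,1,2).astype(float)
    n=cv2.undistortPoints(uv,K,np.array([c["k1"],0,0,0,0.]))[:,0]
    return ((np.c_[n,np.ones(len(n))]*d.reshape(-1,1)-t)@R).reshape(480,640,3)
def find(c,d,top=.03,xr=(.33,.54),tol=.008,yr=(-.3,.3)):
    P=pts(c,d); m=(abs(P[...,2]-top)<tol)&(P[...,0]>xr[0])&(P[...,0]<xr[1])&(P[...,1]>yr[0])&(P[...,1]<yr[1])
    out=[]
    for k in cv2.findContours(m.astype(np.uint8),0,2)[0]:
        if cv2.contourArea(k)<150: continue
        W=np.array([onplane(c,*p[0],top)[:2] for p in k],np.float32)*1000
        rc=cv2.minAreaRect(W); b=cv2.boxPoints(rc); e=b[1]-b[0],b[2]-b[1]; L=max(e,key=np.linalg.norm); 
        yaw=(np.degrees(np.arctan2(L[1],L[0]))+90)%180-90
        print("c mm",np.round(rc[0],1),"size",np.round(rc[1],1),"yaw",round(yaw,1)); out.append((rc,yaw))
    return out
if __name__=="__main__":
    im,d,c=cap("wrist"); find(c,d)
E
python3 - <<'E'
from blk import *
z=np.load("w1.npz"); c=viewer.get_calibration("wrist"); find(c,z["d"],tol=.012); P=pts(c,z["d"]); print(P[245,372],P[150,350])
E
```

```text
c mm [435.9 -90.4] size [32.4 60.3] yaw -18.5
c mm [416.4  64.3] size [31.2 59.1] yaw -14.4
c mm [404.6 122.8] size [11.2 29.8] yaw -18.5
[ 0.43566751 -0.09197019  0.03050708] [ 4.43684696e-01 -6.08476783e-03 -2.26815253e-04]
```

```bash
python3 to.py 0.4355 -0.0925 0.10 -18.4
python3 -m handwheel '[[[8.5,-0.65,1.12,3.5,0],[8.5,-0.65,1.12,3.5,0],[8.5,-0.65,1.12,3.5,0],[8.5,-0.6,1.12,3.3,0],[8.5,0,0,0,0]]]' >/dev/null
python3 to.py 0.4355 -0.0925 0.034 -18.4; python3 blk.py
```

```text
t 3.32 tcp [ 0.4015 -0.0506  0.2434] ty -18.43 tilt [ 0.    -0.001 -1.   ] F [ 0.4  0.7 -0.3] op 0.0849 g 0.0
  shift cm [-2.89  4.54 14.35] turn units -0.01
t 3.73 tcp [ 0.4359 -0.0847  0.1001] ty -18.0 tilt [-0.008 -0.    -1.   ] F [-0.5  0.1  0.5] op 0.0849 g 0.0
  shift cm [-0.74  0.25  6.61] turn units 0.08
c mm [435.9 -94.1] size [32.2 59.7] yaw -17.9
c mm [414.   48.7] size [11.7 61.1] yaw -18.4
```

```bash
python3 to.py 0.4357 -0.094 0.034 -18.1
python3 -m handwheel '[[[8.5,-0.35,0.1,2.2,0],[8.5,-0.35,0.1,2.2,0],[8.5,-0.2,0,2.2,0],[8.5,0,0,0,0],[8.5,0,0,0,0]]]' >/dev/null
python3 to.py 0.4357 -0.094 0.034 -18.1
```

```text
t 3.78 tcp [ 0.4357 -0.0843  0.1027] ty -18.05 tilt [-0.007  0.001 -1.   ] F [-0.3 -0.5 -0. ] op 0.0848 g 0.0
  shift cm [-0.92  0.35  6.87] turn units 0.01
t 4.2 tcp [ 0.436  -0.0931  0.0404] ty -18.03 tilt [-0.     0.001 -1.   ] F [ 1.  -0.  -0.1] op 0.085 g 0.0
  shift cm [-0.1   0.    0.64] turn units 0.01
```

```bash
python3 -m handwheel '[[[8.5,-0.1,0,0.5,0],[8.5,0,0,0,0],[5.5,0,0,0,0],[5.5,0,0,0,0],[5.5,0,0,0,0]]]' 70 >/dev/null; python3 to.py
python3 -m handwheel '[[[5.5,0,0,0,0],[5.5,0,0,0,0],[5.5,0,0,0,0]]]' >/dev/null; python3 to.py
```

```text
t 4.62 tcp [ 0.4361 -0.0948  0.0354] ty -18.08 tilt [ 0.001  0.    -1.   ] F [-1.5  1.6  9.8] op 0.0586 g 73.0
t 4.87 tcp [ 0.436  -0.0948  0.0354] ty -18.09 tilt [ 0.001  0.    -1.   ] F [-2.8  1.9 13.5] op 0.0583 g 73.3
```

```bash
python3 -m handwheel '[[[5.5,0,0,-0.5,0],[5.5,0,0,-1.5,0],[5.5,0,0,-2,0],[5.5,0,0,-2,0],[5.5,0,0,0,0]]]' >/dev/null; python3 to.py
python3 - <<'E'
from h import *
print(r.tcp_to_tips)
im,d,c=cap("wrist"); cv2.imwrite("pics/w2.png",im)
im,d,c=cap("top"); np.savez("top1.npz",im=im,d=d)
E
```

```text
t 5.28 tcp [ 0.4368 -0.0954  0.0971] ty -18.12 tilt [ 0.004 -0.001 -1.   ] F [ 1.7 -0.7 -2.8] op 0.0582 g 77.0
0.025
```

View pics/w2.png

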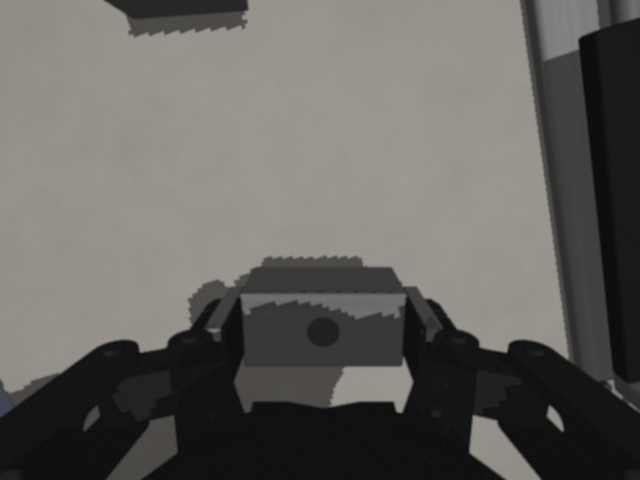

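Block held, centred and level (dot at (322,332)). Carry towards the platen, high enough for a good look at the corner.

```bash
python3 -m handwheel '[[[5.5,0,1,-2,-0.9],[5.5,0,1,-2,-0.9],[5.5,0,1,-2,-0.9],[5.5,0,1,-2,-0.56],[5.5,0,0,0,0]]]' >/dev/null; python3 to.py 0.52 -0.13 0.19 -1.8
```

```text
t 5.8 tcp [ 0.4779 -0.1033  0.1764] ty -1.64 tilt [ 0.006 -0.001 -1.   ] F [ 1.6 -0.4 -3.5] op 0.058 g 77.2
  shift cm [-2.55  4.29 -1.33] turn units 0.03
```

```bash
python3 -m handwheel '[[[5.5,-1.2,2.1,-0.6,0],[5.5,-1.3,2.1,-0.6,0],[5.5,0,0,0,0],[5.5,0,0,0,0]]]' >/dev/null
python3 - <<'E'
from blk import *
import to
to.pr(); im,d,c=cap("wrist"); cv2.imwrite("pics/w3.png",im); np.savez("w3.npz",im=im,d=d,**{k:c[k] for k in("mtx","k1","R","t")})
E
```

```text
t 6.13 tcp [ 0.5156 -0.1295  0.1844] ty -1.92 tilt [-0.002  0.    -1.   ] F [-0.4  0.2 -4.3] op 0.0583 g 77.2
```

View pics/w3.png

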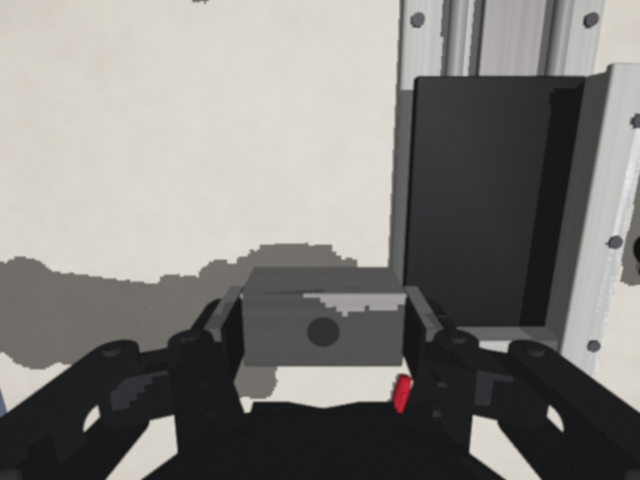

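Picture: platen right edge meets the fence at row ≈326, front edge at col ≈405–415, left end at row ≈78, rear fence/lip at cols 583–608. Measure these with depth-checked rays.

Run:
```python
from blk import *
z=np.load("w3.npz"); c={k:z[k] for k in("mtx","k1","R","t")}; P=pts(c,z["d"]); g=cv2.cvtColor(z["im"],6)
np.set_printoptions(suppress=True,linewidth=200)
print("col scan row150");[print(u,g[150,u],P[150,u].round(4)) for u in list(range(398,416,2))+list(range(568,612,3))]
print("row scan col470");[print(v,g[v,490],P[v,490].round(4)) for v in list(range(318,346,2))+list(range(70,82,2))]
```

```text
col scan row150
398 89 [ 0.5743 -0.0737  0.0118]
400 94 [ 0.5761 -0.0738  0.0107]
402 95 [ 0.5772 -0.0738  0.0126]
404 97 [ 0.5787 -0.0738  0.0128]
406 98 [ 0.5803 -0.0739  0.0121]
408 92 [ 0.582  -0.074   0.0113]
410 46 [ 0.5781 -0.0731  0.0356]
412 23 [ 0.5784 -0.073   0.0403]
414 44 [ 0.5794 -0.073   0.0417]
568 25 [ 0.6836 -0.0763  0.0423]
571 23 [ 0.6858 -0.0764  0.0421]
574 57 [ 0.6878 -0.0764  0.0421]
577 69 [ 0.6879 -0.0764  0.045 ]
580 69 [ 0.6878 -0.0763  0.0483]
583 69 [ 0.6886 -0.0762  0.05  ]
586 68 [ 0.6874 -0.076   0.0547]
589 68 [ 0.6876 -0.076   0.0572]
592 66 [ 0.6736 -0.0748  0.0799]
595 73 [ 0.6732 -0.0747  0.0829]
598 142 [ 0.6729 -0.0746  0.0859]
601 192 [ 0.6756 -0.0748  0.0844]
604 193 [ 0.6765 -0.0747  0.0855]
607 196 [ 0.6789 -0.0748  0.0846]
610 192 [ 0.6804 -0.0749  0.0849]
row scan col470
318 38 [ 0.6407 -0.1996  0.0426]
320 39 [ 0.6419 -0.2024  0.0405]
322 38 [ 0.6413 -0.2033  0.0419]
324 38 [ 0.6413 -0.2048  0.0423]
326 59 [ 0.6421 -0.2072  0.0409]
328 96 [ 0.6408 -0.2072  0.044 ]
330 98 [ 0.6397 -0.2075  0.0465]
332 99 [ 0.6381 -0.2071  0.0501]
334 100 [ 0.6372 -0.2075  0.0523]
336 100 [ 0.6359 -0.2073  0.0555]
338 97 [ 0.6347 -0.2073  0.0583]
340 127 [ 0.6336 -0.2074  0.0608]
342 182 [ 0.6329 -0.208   0.0625]
344 194 [ 0.6334 -0.2101  0.0618]
70 173 [ 0.6325 -0.0223  0.0284]
72 174 [ 0.6325 -0.0236  0.0287]
74 162 [ 0.633  -0.0248  0.0276]
76 82 [ 0.6274 -0.0279  0.0411]
78 51 [ 0.6275 -0.0291  0.0411]
80 52 [ 0.6272 -0.0304  0.0421]
```

```bash
python3 - <<'E'
from blk import *
z=np.load("w3.npz"); c={k:z[k] for k in("mtx","k1","R","t")}; P=pts(c,z["d"]).reshape(-1,3)
def sel(x0,x1,y0,y1,z0,z1): 
    X,Y,Z=P.T; return P[(X>x0)&(X<x1)&(Y>y0)&(Y<y1)&(Z>z0)&(Z<z1)]
A=sel(.675,.7,-.19,-.04,.047,.056); a=np.polyfit(A[:,1],A[:,0],1); print("rear",len(A),a,np.degrees(np.arctan(-a[0])),(A[:,0]-np.polyval(a,A[:,1])).std())
B=sel(.6,.68,-.213,-.2,.047,.058); b=np.polyfit(B[:,0],B[:,1],1); print("right",len(B),b,np.degrees(np.arctan(b[0])))
x,y=.68,-.2
for _ in range(9): x=np.polyval(a,y);y=np.polyval(b,x)
print("corner",x,y); yw=-np.arctan(a[0])*1; cs,sn=np.cos(yw),np.sin(yw)
for n in range(3): print(n,[ (x+cs*u-sn*v, y+sn*u+cs*v) for u,v in((-.075,.019+.03*n),)])
E
python3 to.py 0.6093 -0.1870 0.12 -1.8
```

```text
rear 1940 [0.02726426 0.69034212] -1.5617404172219371 0.0005048897272469419
right 565 [-0.03304112 -0.18644854] -1.8924283233675523
corner 0.6846419883552264 -0.20906987562873378
0 [(np.float64(0.6101876766863765), np.float64(-0.18803287313508532))]
1 [(np.float64(0.6110053008025583), np.float64(-0.15804401702477933))]
2 [(np.float64(0.6118229249187402), np.float64(-0.12805516091447333))]
t 6.18 tcp [ 0.5147 -0.1289  0.1842] ty -1.89 tilt [-0.004  0.001 -1.   ] F [ 0.4 -0.1 -3.2] op 0.0586 g 77.2
  shift cm [-5.5   9.67  6.38] turn units -0.02
```

```bash
python3 -m handwheel '[[[5.5,-1.8,3.2,1,0],[5.5,-1.8,3.2,1.3,0],[5.5,-1.8,3.2,1.5,0],[5.5,0,0,1.5,-0.03],[5.5,0,0,0,0]]]' >/dev/null; python3 to.py 0.610 -0.1875 0.0795 -1.7
```

```text
t 6.6 tcp [ 0.6081 -0.1857  0.1279] ty -1.72 tilt [-0.008  0.002 -1.   ] F [-1.4  1.1 -3.1] op 0.0584 g 77.3
  shift cm [-0.18  0.23  4.84] turn units -0.00
```

```bash
python3 -m handwheel '[[[5.5,0,0.1,1.6,0],[5.5,0,0,1.6,0],[5.5,0,0,1.3,0],[5.5,0,0,0,0],[5.5,0,0,0,0]]]' >/dev/null; python3 to.py 0.610 -0.1875 0.0780 -1.7
```

```text
t 7.02 tcp [ 0.6097 -0.185   0.0878] ty -1.64 tilt [-0.003  0.001 -1.   ] F [-0.4  0.  -3.4] op 0.0585 g 77.3
  shift cm [-0.25  0.04  0.98] turn units 0.01
```

```bash
python3 -m handwheel '[[[5.5,0,0,0.5,0],[5.5,0,0,0.4,0],[5.5,-0.3,0,0,0],[5.5,-0.2,0,0,0],[5.5,0,0,0,0]]]' >/dev/null; python3 to.py 0.610 -0.1918 0.0775 -1.7
```

```text
t 7.43 tcp [ 0.611  -0.1901  0.0794] ty -1.64 tilt [-0.     0.002 -1.   ] F [-0.7  3.3 -2.9] op 0.0583 g 77.3
  shift cm [-0.17 -0.09  0.19] turn units 0.01
```

```bash
python3 -m handwheel '[[[5.5,-0.1,0,0,0],[5.5,-0.05,0,0.1,0],[5.5,0,0,0.08,0],[5.5,0,0,0,0],[5.5,0,0,0,0]]]' >/dev/null; python3 to.py 0.610 -0.1918 0.0775 -1.7
```

```text
t 7.85 tcp [ 0.6113 -0.1901  0.0777] ty -1.58 tilt [-0.     0.003 -1.   ] F [-0.7  7.3 -1.7] op 0.0582 g 77.7
  shift cm [-0.17 -0.12  0.02] turn units 0.02
```

```bash
python3 -m handwheel '[[[5.5,0,0,0.04,0],[5.5,0,0,0,0],[6.7,0,0,0,0],[6.7,0,0,0,0],[6.7,0,0,0,0]]]' 40 >/dev/null; python3 to.py; python3 -m handwheel '[[[6.7,0,0,-2,0],[6.7,0,0,-3,0],[6.7,0,0,-3,0],[6.7,0.5,-1.5,0,0],[6.7,0,0,0,0]]]' >/dev/null; python3 to.py
python3 - <<'E'
from blk import *
im,d,c=cap("wrist"); cv2.imwrite("pics/w4.png",im); find(c,d,top=.072,tol=.006,xr=(.55,.7))
E
```

```text
t 8.27 tcp [ 0.6114 -0.1938  0.0778] ty -1.69 tilt [ 0.001 -0.002 -1.   ] F [ 0.1 -0.5 -0.4] op 0.0672 g 0.0
t 8.68 tcp [ 0.5954 -0.1881  0.1594] ty -1.72 tilt [ 0.003 -0.001 -1.   ] F [-2.5  0.3 -0.9] op 0.0671 g 0.0
c mm [ 624.3 -221.4] size [39.  18.5] yaw 23.0
c mm [ 611.4 -189.9] size [30.9 59.7] yaw -1.8
```

View pics/w4.png

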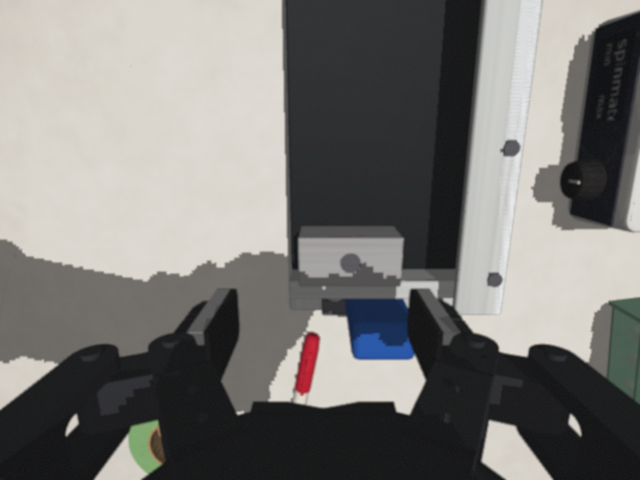

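Block 1 sits at (611,-190) mm, yaw -1.8°, flat against the fence. Now block 2 (middle one).

```bash
python3 -m handwheel '[[[8.5,2,-3.5,-0.6,0],[8.5,4,-3,-0.6,0],[8.5,4,-3,-0.5,0],[8.5,4,-3,-0.5,0],[8.5,4,-3,0,0]]]' >/dev/null; python3 -m handwheel '[[[8.5,3,-1.5,0,0.9],[8.5,0,0,0,0.9],[8.5,0,0,0,0.75],[8.5,0,0,0,0]]]' >/dev/null
python3 to.py 0.415 0.062 0.10 -14.5; python3 blk.py
```

```text
t 9.48 tcp [4.520e-01 4.000e-04 1.758e-01] ty -14.48 tilt [-0.001 -0.001 -1.   ] F [-0.3 -0.4  0.8] op 0.0854 g 0.0
  shift cm [ 5.04 -5.11  7.58] turn units 0.00
c mm [416.9  61.8] size [29.2 59.6] yaw -14.6
c mm [421.3 137. ] size [60.1 31.9] yaw 8.0
```

```bash
python3 -m handwheel '[[[8.5,2.5,-2.4,2,0],[8.5,2.5,-2.4,3,0],[8.5,0,-0.2,3,0],[8.5,0,0,2,0],[8.5,0,0,0,0]]]' >/dev/null
python3 to.py 0.4165 0.0615 0.0354 -14.6; python3 blk.py
```

```text
t 9.95 tcp [0.4157 0.0577 0.0759] ty -14.25 tilt [-0.006 -0.001 -1.   ] F [-0.6 -0.6  0. ] op 0.0846 g 0.0
  shift cm [0.4  0.   4.05] turn units 0.07
c mm [416.5  63.1] size [32.  59.6] yaw -14.5
c mm [420.7 138.1] size [59.3 29.7] yaw 8.3
```

```bash
python3 -m handwheel '[[[8.5,0.25,0,1.5,0.05],[8.5,0.2,0,1.5,0],[8.5,0,0,0.9,0],[8.5,0,0,0,0]]]' >/dev/null; python3 to.py 0.4165 0.062 0.0365 -14.5
python3 -m handwheel '[[[5.5,0,0,0,0],[5.5,0,0,0,0],[5.5,0,0,0,0],[5.5,0,0,0,0],[5.5,0,0,0,0]]]' 70 >/dev/null; python3 to.py
```

```text
t 10.33 tcp [0.4192 0.0616 0.0398] ty -14.67 tilt [-0. -0. -1.] F [-0.2 -0.1  0.1] op 0.0851 g 0.0
  shift cm [-0.03 -0.27  0.33] turn units -0.03
t 10.75 tcp [0.419  0.062  0.0416] ty -14.68 tilt [ 0.002  0.    -1.   ] F [-1.8 -0.8 10.3] op 0.058 g 72.9
```

```bash
python3 -m handwheel '[[[7.5,0,0,0,0],[7.5,0,-0.2,0.3,0],[7.5,0,0,0.2,0],[7.5,0,0,0,0],[7.5,0,0,0,0]]]' 70 >/dev/null; python3 to.py 0.4165 0.062 0.034 -14.5
```

```text
t 11.17 tcp [0.4166 0.0628 0.0349] ty -14.64 tilt [-0. -0. -1.] F [0.2 0.5 0.2] op 0.0751 g 0.0
  shift cm [-0.08  0.01  0.09] turn units -0.03
```

```bash
python3 -m handwheel '[[[5.5,0,0,0,0],[5.5,0,0,0,0],[5.5,0,0,0,0],[5.5,0,0,0,0],[5.5,0,0,0,0]]]' 70 >/dev/null; python3 to.py
```

```text
t 11.58 tcp [0.4171 0.0627 0.0355] ty -14.66 tilt [ 0.001  0.    -1.   ] F [ 0.2 -0.4  7.2] op 0.0583 g 74.5
```

```bash
python3 -m handwheel '[[[5.5,0,0,-1,-0.6],[5.5,-1,0,-2.5,-1],[5.5,-2,1,-3,-1],[5.5,-3,2,-2,0],[5.5,-3,3,-1.5,0]]]' >/dev/null; python3 to.py 0.611 -0.152 0.132 -1.7
```

```text
t 12.0 tcp [ 0.467  -0.028   0.1359] ty -1.51 tilt [-0.001  0.    -1.   ] F [ 1.3  0.8 -2.7] op 0.058 g 77.0
  shift cm [-12.02  14.72   0.37] turn units 0.04
```

```bash
python3 -m handwheel '[[[5.5,-2.6,3.2,0,0.04],[5.5,-2.6,3.2,0,0],[5.5,-2.6,3.2,0,0],[5.5,-2.6,3.2,0,0],[5.5,0,0,0,0]]]' >/dev/null; python3 to.py 0.611 -0.153 0.088 -1.7
```

```text
t 12.42 tcp [ 0.5978 -0.1424  0.1336] ty -2.16 tilt [ 0.005 -0.006 -1.   ] F [ 1.1 -1.8 -2.7] op 0.0579 g 77.2
  shift cm [-0.98  1.34  4.57] turn units -0.09
```

```bash
python3 -m handwheel '[[[5.5,-0.4,0.7,0,-0.04],[5.5,-0.4,0.5,0,0],[5.5,0,0,1.5,0],[5.5,0,0,1.5,0],[5.5,0,0,0,0]]]' >/dev/null; python3 to.py 0.611 -0.153 0.088 -1.7;  python3 - <<'E'
from blk import *
im,d,c=cap("wrist"); np.savez("w5.npz",im=im,d=d); find(c,d,top=.072,tol=.006,xr=(.55,.7))
E
```

```text
t 12.83 tcp [ 0.6026 -0.1418  0.1012] ty -1.57 tilt [-0.005  0.002 -1.   ] F [-0.6  0.5 -3.9] op 0.0582 g 77.2
  shift cm [-1.1   0.88  1.31] turn units 0.03
c mm [ 611.8 -184.4] size [25.8 59. ] yaw -3.3
c mm [ 603.3 -128.6] size [ 4.4 60.8] yaw -1.5
```

```bash
python3 -m handwheel '[[[5.5,-0.4,0.3,0,0.03],[5.5,-0.4,0.3,0,0],[5.5,-0.2,0.2,0.5,0],[5.5,0,0,0.7,0],[5.5,0,0,0,0]]]' >/dev/null; python3 to.py 0.611 -0.154 0.079 -1.7
```

```text
t 13.3 tcp [ 0.6119 -0.1538  0.0908] ty -1.82 tilt [-0.001  0.    -1.   ] F [-0.8  0.7 -2.7] op 0.0583 g 77.2
  shift cm [-0.03 -0.09  1.18] turn units -0.02
```

```bash
python3 -m handwheel '[[[5.5,0,0,0.6,0],[5.5,0,0,0.5,0],[5.5,-0.2,0,0,0],[5.5,-0.2,0,0,0],[5.5,0,0,0,0]]]' >/dev/null; python3 to.py 0.611 -0.160 0.0777 -1.7
```

```text
t 13.72 tcp [ 0.6122 -0.1586  0.081 ] ty -1.84 tilt [-0.    -0.001 -1.   ] F [ 0.7 -0.4 -3.1] op 0.0583 g 77.3
  shift cm [-0.15 -0.12  0.33] turn units -0.03
```

```bash
python3 -m handwheel '[[[5.5,-0.15,0,0.2,0],[5.5,-0.1,0,0.1,0],[5.5,-0.1,0,0,0],[5.5,0,0,0,0],[5.5,0,0,0,0]]]' >/dev/null; python3 to.py 0.611 -0.160 0.0777 -1.7
```

```text
t 14.13 tcp [ 0.6123 -0.1603  0.0779] ty -1.75 tilt [-0.     0.001 -1.   ] F [ 0.7  4.1 -2.7] op 0.0582 g 77.4
  shift cm [ 0.02 -0.13  0.02] turn units -0.01
```

```bash
python3 -m handwheel '[[[5.5,-0.1,0,0.05,0],[5.5,-0.05,0,0,0],[6.7,0,0,0,0],[6.7,0,0,0,0],[6.7,0,0,0,0]]]' 40 >/dev/null; python3 to.py; python3 -m handwheel '[[[6.7,0,0,-2,0],[6.7,0,0,-3,0],[6.7,0,0,-3,0],[6.7,1,-1.5,0,0],[6.7,0,0,0,0]]]' >/dev/null; python3 to.py
python3 - <<'E'
from blk import *
im,d,c=cap("wrist"); np.savez("w6.npz",im=im,d=d); find(c,d,top=.072,tol=.006,xr=(.55,.7))
E
```

```text
t 14.55 tcp [ 0.6124 -0.164   0.078 ] ty -1.85 tilt [ 0.001 -0.002 -1.   ] F [ 0.3  0.4 -0.2] op 0.0668 g 0.0
t 14.97 tcp [ 0.5969 -0.1521  0.1597] ty -1.82 tilt [ 0.003 -0.001 -1.   ] F [-1.4  1.2 -0.3] op 0.0666 g 0.0
c mm [ 624.3 -222. ] size [40.1 21.7] yaw 22.9
c mm [ 611.8 -175. ] size [61.2 59.7] yaw 88.0
```

Blocks 1 and 2 form a 61×60 mm pair. On to block 3.

```bash
python3 -m handwheel '[[[8.5,3,-3,-0.4,0],[8.5,4,-3,-0.4,0],[8.5,4,-3,-0.4,0],[8.5,4,-2.5,0,0],[8.5,4,-2.5,0,0]]]' >/dev/null; python3 -m handwheel '[[[8.5,3,-0.5,0,-1],[8.5,2,0,0,-1],[8.5,0,0,0,0],[8.5,0,0,0,0]]]' >/dev/null
python3 to.py 0.421 0.137 0.08 8.2; python3 blk.py
```

```text
t 15.77 tcp [0.4745 0.0688 0.1675] ty 8.3 tilt [-0.001 -0.    -1.   ] F [ 0.7 -0.9  0.2] op 0.085 g 0.0
  shift cm [ 7.52 -4.3   8.75] turn units 0.02
c mm [421.2 138.1] size [59.8 28.7] yaw 8.2
```

```bash
python3 -m handwheel '[[[8.5,2.5,-1.5,1.5,0],[8.5,2.5,-1.5,2.5,0],[8.5,2.4,-1.3,2.5,0],[8.5,0,0,2,0],[8.5,0,0,0,0]]]' >/dev/null
python3 to.py 0.4212 0.138 0.0345 8.2; python3 blk.py
```

```text
t 16.23 tcp [0.4193 0.1343 0.0801] ty 8.17 tilt [-0.005 -0.003 -1.   ] F [-0.3 -1.  -0.1] op 0.0851 g 0.0
  shift cm [0.34 0.27 4.56] turn units -0.01
c mm [420.2 139.8] size [59.6 31.7] yaw 8.2
```

```bash
python3 -m handwheel '[[[8.5,0.3,0,1.5,0],[8.5,0.1,0,1.5,0],[8.5,0,0,1.0,0],[8.5,0,0,0.2,0],[8.5,0,0,0,0]]]' >/dev/null
python3 to.py 0.4205 0.1385 0.0345 8.2
```

```text
t 16.7 tcp [0.4218 0.1378 0.0414] ty 8.02 tilt [ 0.001 -0.001 -1.   ] F [0.5 0.  1.2] op 0.085 g 0.0
  shift cm [ 0.09 -0.11  0.69] turn units -0.04
```

```bash
python3 -m handwheel '[[[8.5,0.1,-0.1,0.4,0],[8.5,0,0,0.25,0],[8.5,0,0,0,0]]]' >/dev/null
python3 to.py 0.4205 0.1385 0.0345 8.2
python3 -m handwheel '[[[5.5,0,0,0,0],[5.5,0,0,0,0],[5.5,0,0,0,0],[5.5,0,0,0,0],[5.5,0,0,0,0]]]' 70 >/dev/null; python3 to.py
```

```text
t 16.95 tcp [0.4198 0.1398 0.0347] ty 8.17 tilt [ 0.001  0.    -1.   ] F [ 0.1  0.4 -0.1] op 0.0846 g 0.0
  shift cm [-0.14  0.05  0.02] turn units -0.01
t 17.37 tcp [0.4197 0.1401 0.0352] ty 8.2 tilt [ 0.001  0.    -1.   ] F [-1.5 -0.6  9.8] op 0.0582 g 74.5
```

```bash
python3 -m handwheel '[[[5.5,0,0,-1,0.6],[5.5,-1,0,-2.5,0.7],[5.5,-2,1,-3,0.7],[5.5,-3.5,2,-2,0],[5.5,-3.5,3,-1.5,0]]]' >/dev/null; python3 -m handwheel '[[[5.5,-3.5,2,0,0],[5.5,-3.5,2,0,0],[5.5,-3,2,0,0],[5.5,0,0,0,0]]]' >/dev/null;  python3 to.py 0.612 -0.123 0.130 -1.7
```

```text
t 18.12 tcp [ 0.5332 -0.0638  0.1315] ty -2.29 tilt [ 0.004 -0.005 -1.   ] F [ 1.2 -0.6 -1.8] op 0.0586 g 77.1
  shift cm [-5.6   8.11  0.21] turn units -0.12
```

```bash
python3 -m handwheel '[[[5.5,-1.8,2.7,0,-0.06],[5.5,-1.8,2.7,0,0],[5.5,-1.8,2.7,0,0],[5.5,0,0,0,0],[5.5,0,0,0,0]]]' >/dev/null; python3 to.py 0.612 -0.124 0.090 -1.7
```

```text
t 18.53 tcp [ 0.6098 -0.1127  0.13  ] ty -1.61 tilt [-0.001 -0.001 -1.   ] F [-0.  -0.5 -3.5] op 0.0583 g 77.2
  shift cm [-1.12  0.26  4.  ] turn units 0.02
```

```bash
python3 -m handwheel '[[[5.5,-0.6,0.2,1,0.02],[5.5,-0.5,0,1.5,0],[5.5,0,0,1.4,0],[5.5,0,0,0,0],[5.5,0,0,0,0]]]' >/dev/null; python3 to.py 0.612 -0.124 0.079 -1.7
```

```text
t 18.95 tcp [ 0.6099 -0.1217  0.0909] ty -1.56 tilt [-0.003  0.001 -1.   ] F [ 0.5  0.2 -2.2] op 0.0584 g 77.0
  shift cm [-0.23  0.22  1.19] turn units 0.03
```

```bash
python3 -m handwheel '[[[5.5,-0.1,0.1,0.6,0.03],[5.5,-0.1,0,0.5,0],[5.5,-0.3,0,0.1,0],[5.5,-0.2,0,0.1,0],[5.5,0,0,0,0]]]' >/dev/null; python3 to.py 0.612 -0.130 0.0777 -1.7
```

```text
t 19.37 tcp [ 0.6121 -0.1299  0.079 ] ty -1.77 tilt [ 0.  0. -1.] F [-0.2  0.3 -3.3] op 0.0583 g 77.2
  shift cm [-0.01 -0.01  0.13] turn units -0.01
```

```bash
python3 -m handwheel '[[[5.5,-0.15,0,0.1,0],[5.5,-0.1,0,0,0],[5.5,-0.05,0,0,0],[5.5,0,0,0,0]]]' >/dev/null; python3 to.py 0.612 -0.130 0.0777 -1.7
```

```text
t 19.7 tcp [ 0.6123 -0.1301  0.0781] ty -1.66 tilt [ 0.     0.003 -1.   ] F [-0.   6.9 -1.9] op 0.0581 g 77.4
  shift cm [ 0.01 -0.03  0.04] turn units 0.01
```

```bash
python3 -m handwheel '[[[5.5,-0.05,0,0.05,0],[5.5,0,0,0,0],[6.7,0,0,0,0],[6.7,0,0,0,0],[6.7,0,0,0,0]]]' 40 >/dev/null; python3 to.py; python3 -m handwheel '[[[6.7,0,0,-2,0],[6.7,0,0,-3,0],[6.7,0,-1.5,-3,0],[0,1,-2,0,0],[0,0,0,0,0]]]' >/dev/null; python3 to.py
python3 - <<'E'
from blk import *
im,d,c=cap("wrist"); cv2.imwrite("pics/w7.png",im); find(c,d,top=.072,tol=.006,xr=(.55,.7))
im,d,c=cap("top"); np.savez("top2.npz",im=im,d=d); find(c,d,tol=.012)
E
```

```text
t 20.12 tcp [ 0.6123 -0.1341  0.078 ] ty -1.78 tilt [ 0.001 -0.001 -1.   ] F [ 0.   0.3 -0.7] op 0.0672 g 0.0
t 20.53 tcp [ 0.5753 -0.1218  0.1596] ty -1.8 tilt [ 0.001  0.    -1.   ] F [-1.3 -0.1 -0.7] op 0.0438 g 0.0
c mm [ 612.  -160.1] size [91.3 60.1] yaw 88.7
```

View pics/w7.png

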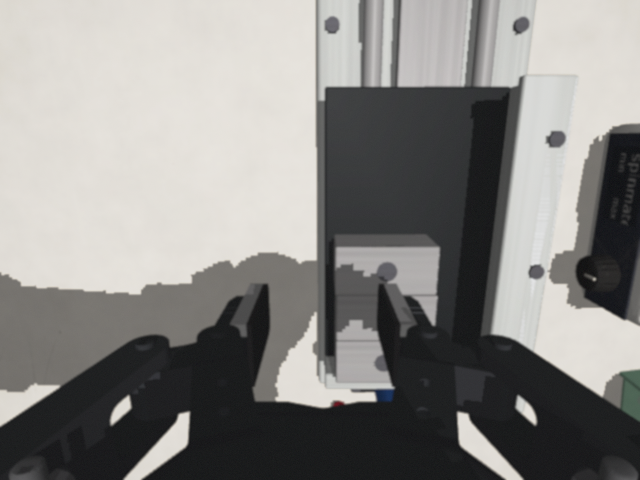

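Row of three, 91×60 mm, at the front; no further block on the table. Close the fingers and push each block back under the lip.

```bash
python3 -m handwheel '[[[0,-0.4,-1,0,0],[0,-0.4,-1,1.5,0],[0,0,0,2,0],[0,0,0,2,0],[0,0,0,0,0]]]' >/dev/null; python3 to.py 0.553 -0.131 0.086 -1.7
```

```text
t 21.05 tcp [ 0.5546 -0.1298  0.0986] ty -1.79 tilt [-0.006  0.001 -1.   ] F [-0.3  0.8 -0.5] op -0.0002 g 0.0
  shift cm [-0.13 -0.15  1.26] turn units -0.02
```

```bash
python3 -m handwheel '[[[0,-0.1,-0.1,1.2,0],[0,0,0,0,0],[0,0,0.6,0,0],[0,0,0.6,0,0],[0,0,0,0,0]]]' >/dev/null; python3 to.py 0.612 -0.131 0.086 -1.7;python3 -m handwheel '[[[0,0,0.6,0,0],[0,0,0.6,0,0],[0,0,0.6,0,0],[0,0,0.6,0,0],[0,0,0,0,0]]]' >/dev/null; python3 to.py 0.612 -0.131 0.086 -1.7
```

```text
t 21.47 tcp [ 0.5703 -0.1309  0.0914] ty -1.72 tilt [ 0.003 -0.001 -1.   ] F [ 0.7 -0.1  0.5] op -0.0 g 0.0
  shift cm [0.12 4.17 0.55] turn units -0.00
t 21.88 tcp [ 0.5936 -0.1315  0.0906] ty -1.72 tilt [ 0.002 -0.    -1.   ] F [1.  0.1 2.1] op 0.0 g 0.8
  shift cm [0.1  1.83 0.46] turn units -0.00
```

```bash
python3 -m handwheel '[[[0,0,0.4,0.1,0],[0,0,0.4,0.1,0],[0,0,0.4,0.1,0],[0,0,0.2,0.1,0],[0,0,0,0,0]]]' >/dev/null; python3 to.py 0.612 -0.131 0.086 -1.7;python3 -m handwheel '[[[0,0,0.15,0,0],[0,0,0.15,0,0],[0,0,0.15,0,0],[0,0,0.15,0,0],[0,0,0,0,0]]]' >/dev/null; python3 to.py 0.612 -0.131 0.086 -1.7
```

```text
t 22.3 tcp [ 0.602  -0.1323  0.09  ] ty -1.82 tilt [-0.006  0.001 -1.   ] F [-23.6   3.3  41.2] op -0.0004 g 25.7
  shift cm [0.16 1.   0.39] turn units -0.02
t 22.72 tcp [ 0.6086 -0.1325  0.09  ] ty -1.81 tilt [-0.005  0.001 -1.   ] F [-21.6   3.5  40. ] op 0.0 g 24.3
  shift cm [0.16 0.33 0.4 ] turn units -0.02
```

```bash
python3 -m handwheel '[[[0,0,-0.1,-0.4,0],[0,0,0,0,0],[0,0,0,0,0]]]' >/dev/null; python3 to.py
python3 - <<'E'
from blk import *
im,d,c=cap("wrist"); a=im[150:450,150:550]; im2,d2,c2=cap("scene"); b=cv2.resize(im2[215:315,350:483],(400,300),interpolation=cv2.INTER_CUBIC); cv2.imwrite("pics/w8.png",np.hstack([a,b])); find(c,d,top=.072,tol=.006,xr=(.55,.7))
E
```

```text
t 22.97 tcp [ 0.611  -0.1322  0.0906] ty -1.75 tilt [ 0. -0. -1.] F [-2.3 -0.4  4.6] op 0.0001 g 3.4
c mm [ 610.1 -170.7] size [11.4  5.6] yaw 88.2
c mm [ 640.  -130.4] size [31.7 71.1] yaw -2.8
```

View pics/w8.png

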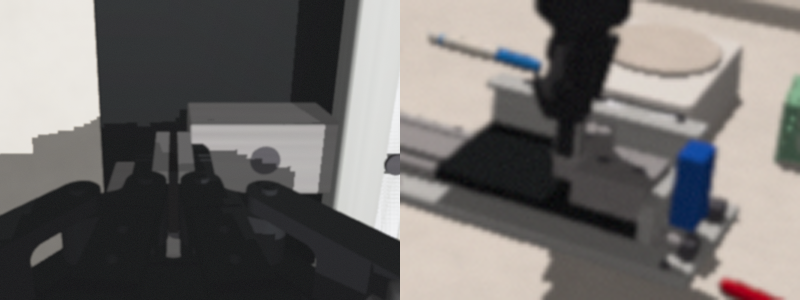

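```bash
python3 -m handwheel '[[[0,0,-0.2,-0.4,0],[0,0,0,-0.1,0],[0,0,0,0,0]]]' >/dev/null; python3 to.py; python3 -m handwheel '[[[0,0,0.2,0,0],[0,0,0.1,0,0],[0,0,0.1,0,0],[0,0,0.1,0,0],[0,0,0,0,0]]]' >/dev/null; python3 to.py
```

```text
t 23.32 tcp [ 0.6094 -0.132   0.0953] ty -1.74 tilt [ 0.001 -0.    -1.   ] F [ 1.  -0.3 -0.5] op -0.0002 g 0.0
t 23.73 tcp [ 0.6141 -0.1321  0.0951] ty -1.75 tilt [-0.  0. -1.] F [-0.9 -0.3  0. ] op 0.0001 g 0.5
```

```bash
for i in 1; do :; done; python3 -m handwheel '[[[0,0,0.1,0,0],[0,0,0.1,0,0],[0,0,0.1,0,0],[0,0,0.1,0,0],[0,0,0,0,0]]]' >/dev/null; python3 to.py
python3 - <<'E'
from blk import *
im,d,c=cap("wrist"); P=pts(c,d); m=(abs(P[...,2]-.072)<.004)&(P[...,0]>.58)&(P[...,0]<.68)&(P[...,1]>-.146)&(P[...,1]<-.114)
print("block3 top x range",np.percentile(P[m][:,0],[1,50,99]).round(4),"y",np.percentile(P[m][:,1],[1,99]).round(4))
E
```

```text
t 24.15 tcp [ 0.6183 -0.1323  0.0954] ty -1.75 tilt [ 0. -0. -1.] F [-0.4  0.3 -0.3] op 0.0001 g 0.2
block3 top x range [0.6147 0.6522 0.6743] y [-0.1457 -0.1172]
```

```bash
python3 -m handwheel '[[[0,0,0.1,0,0],[0,0,0.1,0,0],[0,0,0.1,0,0],[0,0,0.1,0,0],[0,0,0,0,0]]]' >/dev/null; python3 to.py
```

```text
t 24.62 tcp [ 0.62   -0.1324  0.0953] ty -1.77 tilt [-0.004  0.001 -1.   ] F [-7.8  0.4  5.3] op -0.0 g 3.9
```

```bash
python3 -m handwheel '[[[0,0,0.1,0,0],[0,0,0,0,0],[0,0,-2,0,0],[0,0,-2,0,0],[0,0,-2,0,0]]]' >/dev/null; python3 -m handwheel '[[[0,-1.5,0,0,0],[0,-1.5,0,0,0],[0,0,0,0,0]]]' >/dev/null; python3 to.py 0.606 -0.162 0.0953 -1.7
```

```text
t 25.28 tcp [ 0.5622 -0.1644  0.0961] ty -1.95 tilt [ 0.002 -0.003 -1.   ] F [ 0.6 -1.6 -0.7] op 0.0002 g 0.0
  shift cm [0.39 4.37 0.09] turn units -0.05
```

Now push block 2, up to just before the rear fence, then slowly.

```bash
python3 -m handwheel '[[[0,0.2,0.8,0,-0.04],[0,0.1,0.8,0,0],[0,0,0.8,0,0],[0,0,0.8,0,0],[0,0,0.8,0,0]]]' >/dev/null; python3 -m handwheel '[[[0,0,0.4,0,0],[0,0,0.4,0,0],[0,0,0,0,0]]]' >/dev/null; python3 to.py 0.618 -0.162 0.0953 -1.7;  python3 -m handwheel '[[[0,0,0.2,0,0],[0,0,0.2,0,0],[0,0,0.2,0,0],[0,0,0.15,0,0],[0,0,0,0,0]]]' >/dev/null; python3 to.py 0.618 -0.162 0.0953 -1.7
```

```text
t 25.95 tcp [ 0.6113 -0.1586  0.0953] ty -1.51 tilt [ 0.001 -0.    -1.   ] F [ 0.6 -1.4  0.5] op -0.0002 g 0.0
  shift cm [-0.32  0.68 -0.  ] turn units 0.04
t 26.37 tcp [ 0.618  -0.1592  0.0954] ty -1.55 tilt [ 0. -0. -1.] F [-0.4 -0.1 -1.4] op 0.0001 g 0.2
  shift cm [-0.28  0.01  0.01] turn units 0.03
```

```bash
python3 -m handwheel '[[[0,0,0.1,0,0],[0,0,0.1,0,0],[0,0,0.05,0,0],[0,0,0,0,0]]]' >/dev/null; python3 to.py; python3 -m handwheel '[[[0,0,0.1,0,0],[0,0,0.05,0,0],[0,0,0,0,0]]]' >/dev/null; python3 to.py
```

```text
t 26.7 tcp [ 0.619  -0.1592  0.0954] ty -1.57 tilt [-0.002  0.    -1.   ] F [-5.2 -0.1  2.2] op -0.0004 g 2.6
t 26.95 tcp [ 0.6192 -0.1593  0.0953] ty -1.58 tilt [-0.005  0.001 -1.   ] F [-8.2  1.7  5.7] op -0.0002 g 4.5
```

Block 2 seated. Now block 1 beside the fence.

```bash
python3 -m handwheel '[[[0,0,0,0,0],[0,0,-2,0,0],[0,0,-2,0,0],[0,0,-2,0,0],[0,-1.5,0,0,0]]]' >/dev/null; python3 -m handwheel '[[[0,-1.5,0,0,0.03],[0,0,0,0,0],[0,0,0,0,0]]]' >/dev/null; python3 to.py 0.608 -0.190 0.0953 -1.7
```

```text
t 27.62 tcp [ 0.5613 -0.1885  0.0958] ty -1.8 tilt [ 0.001 -0.001 -1.   ] F [ 0.7  0.7 -0.1] op 0.0001 g 0.0
  shift cm [0.   4.67 0.05] turn units -0.02
```

```bash
python3 -m handwheel '[[[0,0,0.8,0,0],[0,0,0.8,0,0],[0,0,0.8,0,0],[0,0,0.8,0,0],[0,0,0.8,0,0]]]' >/dev/null; python3 -m handwheel '[[[0,0,0.4,0,0],[0,0,0.2,0,0],[0,0,0.2,0,0],[0,0,0.2,0,0],[0,0,0,0,0]]]' >/dev/null; python3 to.py 0.618 -0.189 0.0953 -1.7
```

```text
t 28.45 tcp [ 0.6106 -0.1885  0.095 ] ty -1.68 tilt [-0.001  0.001 -1.   ] F [-3.   2.   0.2] op 0.0002 g 1.4
  shift cm [-0.03  0.74 -0.03] turn units 0.00
```

```bash
python3 -m handwheel '[[[0,0,0.2,0,0],[0,0,0.2,0,0],[0,0,0.2,0,0],[0,0,0.1,0,0],[0,0,0,0,0]]]' >/dev/null; python3 to.py;  python3 -m handwheel '[[[0,0,0.1,0,0],[0,0,0.1,0,0],[0,0,0.05,0,0],[0,0,0,0,0]]]' >/dev/null; python3 to.py
```

```text
t 28.87 tcp [ 0.6179 -0.1894  0.0953] ty -1.7 tilt [-0. -0. -1.] F [-1.9  0.9 -0.5] op -0.0001 g 1.3
t 29.2 tcp [ 0.6183 -0.1894  0.0952] ty -1.73 tilt [-0.004  0.001 -1.   ] F [-8.4  1.8  4. ] op -0.0001 g 4.3
```

```bash
python3 -m handwheel '[[[0,0,-1.5,0,0],[0,0,-0.5,-3,0],[0,1,0,-3,0],[0,3,1,0,0],[0,3,1.5,0,0]]]' >/dev/null; python3 -m handwheel '[[[0,3,1.5,0,0],[0,1.5,0.5,0,0],[0,0,0,0,0],[0,0,0,0,0]]]' >/dev/null; python3 to.py 0.644 -0.085 0.0955 -1.7
python3 - <<'E'
from blk import *
im,d,c=cap("wrist"); cv2.imwrite("pics/w9.png",im); find(c,d,top=.072,tol=.006,xr=(.55,.7))
E
```

```text
t 29.95 tcp [ 0.6497 -0.0744  0.1556] ty -1.58 tilt [ 0.002 -0.001 -1.   ] F [-0.4 -0.6 -0.7] op 0.0001 g 0.0
  shift cm [-1.07 -0.55  6.01] turn units 0.02
c mm [ 647.5 -163.4] size [16.9  8.2] yaw 88.3
```

```bash
python3 -m handwheel '[[[0,-0.7,-0.5,2,0.02],[0,0,0,2,0],[0,0,0,1.5,0],[0,0,0,0.3,0],[0,0,0,0,0]]]' >/dev/null; python3 to.py 0.644 -0.103 0.0955 -1.7
```

```text
t 30.42 tcp [ 0.6426 -0.084   0.0967] ty -1.94 tilt [-0.002 -0.001 -1.   ] F [-0.2  0.2  0.7] op -0.0001 g 0.0
  shift cm [-1.9   0.2   0.12] turn units -0.05
```

```bash
python3 -m handwheel '[[[0,-0.5,0.2,0,-0.05],[0,-0.5,0,0,0],[0,-0.3,0,0,0],[0,-0.2,0,0,0],[0,0,0,0,0]]]' >/dev/null; python3 to.py;  python3 -m handwheel '[[[0,-0.15,0,0,0],[0,-0.15,0,0,0],[0,-0.15,0,0,0],[0,-0.15,0,0,0],[0,0,0,0,0]]]' >/dev/null; python3 to.py
```

```text
t 30.83 tcp [ 0.6452 -0.0983  0.0981] ty -1.62 tilt [ 0.001 -0.001 -1.   ] F [-0.1  0.1  0. ] op -0.0003 g 0.0
t 31.25 tcp [ 0.6449 -0.1035  0.0974] ty -1.57 tilt [-0. -0. -1.] F [ 0.1  0.2 -0.1] op -0.0001 g 0.0
```

```bash
python3 -m handwheel '[[[0,-0.15,0,0,0],[0,-0.15,0,0,0],[0,-0.1,0,0,0],[0,0,0,0,0]]]' >/dev/null; python3 to.py;  python3 -m handwheel '[[[0,-0.1,0,0,0],[0,-0.1,0,0,0],[0,0,0,0,0]]]' >/dev/null; python3 to.py
```

```text
t 31.58 tcp [ 0.6448 -0.1075  0.0974] ty -1.57 tilt [-0. -0. -1.] F [-0.   0.4  0.3] op -0.0003 g 0.0
t 31.83 tcp [ 0.6447 -0.1094  0.0974] ty -1.56 tilt [-0. -0. -1.] F [ 0.8 -0.5 -0.4] op 0.0002 g 0.0
```

Run:
```python
from blk import *
im,d,c=cap("wrist"); P=pts(c,d); cv2.imwrite("pics/w10.png",im)
```

```text
(no output)
```

View pics/w10.png

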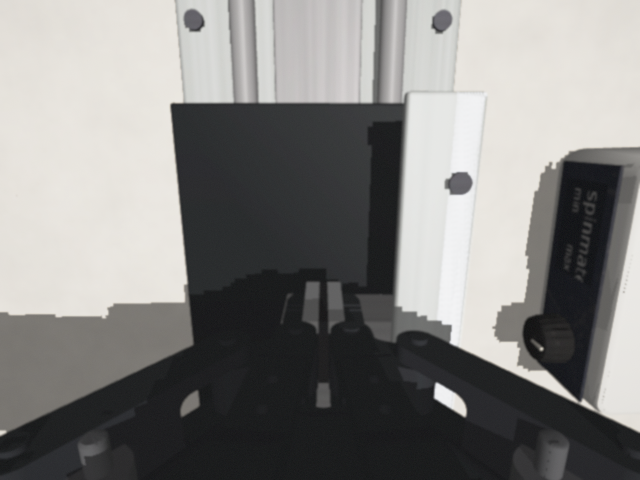

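Finger tips at (323,290) stand just before the block's left face; continue gently.

```bash
python3 -m handwheel '[[[0,-0.1,0,0,0],[0,-0.1,0,0,0],[0,-0.05,0,0,0],[0,0,0,0,0]]]' >/dev/null; python3 to.py;  python3 -m handwheel '[[[0,-0.1,0,0,0],[0,-0.05,0,0,0],[0,0,0,0,0]]]' >/dev/null; python3 to.py
```

```text
t 32.22 tcp [ 0.6447 -0.1119  0.0974] ty -1.57 tilt [-0. -0. -1.] F [-0.4  0.6 -0.2] op -0.0001 g 0.0
t 32.47 tcp [ 0.6446 -0.1133  0.0974] ty -1.56 tilt [-0. -0. -1.] F [0.9 0.4 0.4] op 0.0001 g 0.0
```

Run:
```python
from blk import *
im,d,c=cap("wrist"); P=pts(c,d); np.set_printoptions(suppress=True)
for u in (312,335,380):
    for v in (276,280,284,288,292,296,300,305,310,318,326,334): print(u,v,P[v,u].round(4),im[v,u])
```

```text
312 276 [ 0.6398 -0.1122  0.0417] [32 31 29]
312 280 [ 0.6397 -0.114   0.0425] [37 35 36]
312 284 [ 0.6412 -0.1013  0.0794] [100 100 100]
312 288 [ 0.6413 -0.1014  0.0832] [99 98 99]
312 292 [ 0.6414 -0.1012  0.0875] [98 98 99]
312 296 [ 0.6415 -0.1009  0.0916] [99 99 99]
312 300 [ 0.6416 -0.1012  0.0944] [82 82 83]
312 305 [ 0.6417 -0.1015  0.0978] [78 78 79]
312 310 [ 0.6418 -0.1013  0.1021] [80 80 80]
312 318 [ 0.642  -0.1013  0.1078] [80 79 80]
312 326 [ 0.6422 -0.1001  0.1152] [34 33 33]
312 334 [ 0.6423 -0.1005  0.1192] [29 27 26]
335 276 [ 0.6511 -0.1126  0.0418] [50 48 48]
335 280 [ 0.651  -0.1145  0.0421] [38 39 37]
335 284 [ 0.6501 -0.1013  0.0801] [100 100 100]
335 288 [ 0.65   -0.1016  0.0832] [99 99 98]
335 292 [ 0.6498 -0.1012  0.0879] [100  99 100]
335 296 [ 0.6497 -0.1015  0.0909] [100 100 100]
335 300 [ 0.6496 -0.1015  0.0942] [99 99 98]
335 305 [ 0.6495 -0.1015  0.0983] [99 99 99]
335 310 [ 0.6494 -0.1013  0.1025] [88 88 89]
335 318 [ 0.6492 -0.1012  0.1083] [79 80 80]
335 326 [ 0.649  -0.1002  0.1155] [31 31 30]
335 334 [ 0.6488 -0.1004  0.1198] [31 30 28]
380 276 [ 0.673  -0.1127  0.0431] [31 29 30]
380 280 [ 0.673  -0.1145  0.0437] [30 30 29]
380 284 [ 0.6733 -0.1175  0.0416] [30 30 28]
380 288 [ 0.6728 -0.1181  0.0452] [70 70 71]
380 292 [ 0.6722 -0.1184  0.0493] [72 72 74]
380 296 [ 0.6712 -0.1177  0.0555] [73 74 74]
380 300 [ 0.6707 -0.1179  0.0594] [73 73 74]
380 305 [ 0.67   -0.1184  0.0637] [72 73 74]
380 310 [ 0.6692 -0.1179  0.0694] [72 72 72]
380 318 [ 0.6689 -0.1205  0.0717] [90 90 91]
380 326 [ 0.6689 -0.1242  0.0718] [89 90 91]
380 334 [ 0.6689 -0.1278  0.072 ] [90 91 90]
```

Tips sit only ~20 mm below the TCP when shut, so they are just over the block tops. Back off and look at the row.

```bash
python3 -m handwheel '[[[0,0,0,-3,0],[0,0,-3,-3,0],[0,1,-4,0,0],[0,1,-3,0,0],[0,0,0,0,0]]]' >/dev/null; python3 to.py
python3 - <<'E'
from blk import *
im,d,c=cap("wrist"); cv2.imwrite("pics/w11.png",im); find(c,d,top=.072,tol=.006,xr=(.55,.7))
E
```

```text
t 32.93 tcp [ 0.5392 -0.0885  0.157 ] ty -1.54 tilt [-0.006  0.002 -1.   ] F [-1.1  0.5 -0.3] op 0.0 g 0.0
c mm [ 649.9 -144.6] size [60.2 53.8] yaw 88.4
```

View pics/w11.png

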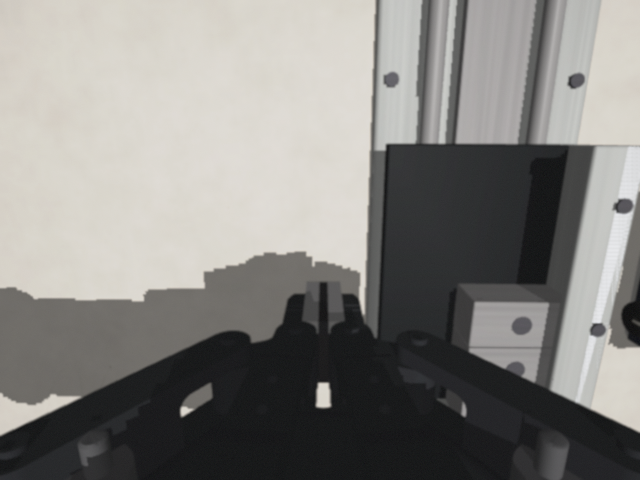

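Row is back under the lip (front ends at x≈0.625); dots at (522,326), (516,369). Check the finger-linkage profile versus the lip before the side push lower down.

```bash
python3 - <<'E'
from blk import *
im,d,c=cap("wrist"); o=monitor.get_obs(); P=pts(c,d)-o["tool_pos"]; m=(P[...,2]>-.035)&(abs(P[...,0])<.12)&(abs(P[...,1])<.06)
Q=P[m]
for a in range(-10,80,6):
    s=Q[(Q[:,0]*1000>=a)&(Q[:,0]*1000<a+6)]
    if len(s): print(a,len(s),"z rel min/1%",(s[:,2].min()*1000).round(1),(np.percentile(s[:,2],2)*1000).round(1),"y",(s[:,1].min()*1000).round(),(s[:,1].max()*1000).round())
E
python3 to.py 0.638 -0.085 0.11 -1.7
```

```text
-10 6108 z rel min/1% -22.6 -12.6 y -11.0 23.0
-4 4607 z rel min/1% -22.1 -15.5 y -11.0 15.0
2 5695 z rel min/1% -22.9 -13.0 y -2.0 22.0
8 5048 z rel min/1% -19.1 -8.3 y 7.0 22.0
14 2377 z rel min/1% 14.8 18.3 y 4.0 22.0
20 2962 z rel min/1% 19.1 22.5 y -8.0 15.0
26 2943 z rel min/1% 18.8 24.0 y -8.0 14.0
32 5004 z rel min/1% 23.6 29.7 y -9.0 14.0
38 4347 z rel min/1% 32.4 37.7 y -5.0 14.0
44 3709 z rel min/1% 40.0 44.3 y 3.0 14.0
50 1843 z rel min/1% 46.7 50.4 y 9.0 15.0
56 104 z rel min/1% 54.7 55.2 y 10.0 13.0
t 33.03 tcp [ 0.5452 -0.0899  0.1576] ty -1.52 tilt [ 0.001  0.    -1.   ] F [0.3 0.4 0.7] op 0.0001 g 0.0
  shift cm [0.74 9.26 4.76] turn units 0.04
```

```bash
python3 -m handwheel '[[[0,0.2,3.1,0,0.04],[0,0.2,3.1,1,0],[0,0.2,3.0,2,0],[0,0.2,0,2,0],[0,0,0,0,0]]]' >/dev/null; python3 to.py 0.638 -0.085 0.080 -1.7
```

```text
t 33.45 tcp [ 0.6383 -0.0841  0.1022] ty -1.67 tilt [-0.005  0.001 -1.   ] F [-2.2  0.4 -1.5] op 0.0002 g 0.0
  shift cm [-0.09 -0.01  2.22] turn units 0.01
```

```bash
python3 -m handwheel '[[[0,-0.2,0,1.2,0],[0,-0.4,0,0.5,0],[0,-0.5,0,0,0],[0,-0.5,0,0,0],[0,0,0,0,0]]]' >/dev/null; python3 to.py 0.638 -0.107 0.080 -1.7;  python3 -m handwheel '[[[0,-0.2,0,0.2,0],[0,-0.2,0,0.2,0],[0,-0.15,0,0,0],[0,-0.1,0,0,0],[0,0,0,0,0]]]' >/dev/null; python3 to.py
```

```text
t 33.87 tcp [ 0.6375 -0.1037  0.0911] ty -1.89 tilt [ 0.001 -0.002 -1.   ] F [-0.8 -0.2  0.2] op -0.0 g 0.0
  shift cm [-0.33  0.06  1.11] turn units -0.04
t 34.28 tcp [ 0.6372 -0.1073  0.0859] ty -1.74 tilt [-0.  0. -1.] F [-0.6  1.  -0.3] op 0.0003 g 0.3
```

```bash
python3 -m handwheel '[[[0,-0.15,0,0.2,0],[0,-0.15,0,0.1,0],[0,-0.1,0,0,0],[0,-0.1,0,0,0],[0,0,0,0,0]]]' >/dev/null; python3 to.py;  python3 -m handwheel '[[[0,-0.1,0,0,0],[0,-0.1,0,0,0],[0,-0.05,0,0,0],[0,0,0,0,0]]]' >/dev/null; python3 to.py
```

```text
t 34.7 tcp [ 0.6379 -0.1076  0.0831] ty -1.54 tilt [ 0.     0.006 -1.   ] F [-0.4 12.3  4.7] op 0.0002 g 5.4
t 35.03 tcp [ 0.6378 -0.1077  0.0831] ty -1.45 tilt [ 0.     0.008 -1.   ] F [-0.5 15.1  6.1] op 0.0 g 7.8
```

Row closed with 15 N. Retreat and measure the front ends against the expected rear-fence line.

```bash
python3 -m handwheel '[[[0,0.5,0,0,0],[0,1.5,0,-1,0],[0,0,-2,-3,0],[0,0,-4,-2,0],[0,0,-4,-2,0]]]' >/dev/null; python3 -m handwheel '[[[0,-2,-3,0,0],[0,-3,0,0,0],[0,-2,0,0,0],[0,0,0,0,0],[0,0,0,0,0]]]' >/dev/null
cat > row.py <<'E'
from blk import *
import to
to.pr(); im,d,c=cap("wrist"); cv2.imwrite("pics/row.png",im); P=pts(c,d)
X,Y,Z=P[...,0],P[...,1],P[...,2]; m=(abs(Z-.072)<.003)&(X>.57)&(X<.68)&(Y>-.212)&(Y<-.1)
for y in np.arange(-.206,-.112,.005):
    s=X[m&(abs(Y-y)<.0015)]
    if len(s)>5: print(round(y,3),len(s),"front",np.percentile(s,1).round(4),"expected",round(.69034+.02726*y-.06,4))
s=m&(X>.63)&(X<.665); print("y range",np.percentile(Y[s],[.3,99.7]).round(4))
E
python3 row.py
```

```text
t 35.87 tcp [ 0.5109 -0.1629  0.1604] ty -1.92 tilt [ 0.001 -0.001 -1.   ] F [ 0.3  0.6 -0.2] op 0.0002 g 0.0
-0.206 358 front 0.6243 expected 0.6247
-0.201 399 front 0.6243 expected 0.6249
-0.196 396 front 0.6243 expected 0.625
-0.191 421 front 0.6249 expected 0.6251
-0.186 420 front 0.6248 expected 0.6253
-0.181 409 front 0.625 expected 0.6254
-0.176 426 front 0.6251 expected 0.6255
-0.171 437 front 0.6253 expected 0.6257
-0.166 446 front 0.6253 expected 0.6258
-0.161 459 front 0.6253 expected 0.626
-0.156 472 front 0.6256 expected 0.6261
-0.151 471 front 0.6257 expected 0.6262
-0.146 469 front 0.626 expected 0.6264
-0.141 489 front 0.6261 expected 0.6265
-0.136 498 front 0.6261 expected 0.6266
-0.131 511 front 0.6264 expected 0.6268
-0.126 518 front 0.6267 expected 0.6269
-0.121 534 front 0.6268 expected 0.627
y range [-0.2072 -0.1182]
```

Row is in line with the rear fence within 0.5 mm. Now to the right of the blue post.

```bash
python3 to.py 0.625 -0.280 0.16 -1.7; python3 -m handwheel '[[[0,-3.5,1,0,0.04],[0,-3.5,2.5,0,0],[0,-3.2,3,0,0],[0,-1.6,3,0,0],[0,0,2,0,0]]]' >/dev/null;  python3 to.py 0.625 -0.278 0.083 -1.7
```

```text
t 35.92 tcp [ 0.5111 -0.1614  0.1601] ty -1.8 tilt [ 0.  0. -1.] F [ 0.2 -0.1  0.3] op -0.0001 g 0.0
  shift cm [-1.150e+01  1.176e+01  1.000e-02] turn units -0.02
t 36.33 tcp [ 0.6215 -0.2844  0.1597] ty -2.14 tilt [ 0.    -0.003 -1.   ] F [-0.3 -0.2 -1.2] op 0.0 g 0.0
  shift cm [0.67 0.32 7.67] turn units -0.09
```

```bash
python3 -m handwheel '[[[0,0,0.2,2.5,-0.06],[0,0,0.1,2.5,0],[0,0,0,2,0],[0,0,0,0.5,0],[0,0,0,0,0]]]' >/dev/null; python3 to.py 0.625 -0.262 0.083 -1.7
python3 - <<'E'
from blk import *
im,d,c=cap("wrist"); P=pts(c,d); hsv=cv2.cvtColor(im,40); m=cv2.inRange(hsv,(100,100,30),(130,255,255))>0
s=P[m&(P[...,2]>.03)&(P[...,2]<.1)&(abs(P[...,0]-.625)<.04)]; print(len(s),s.min(0).round(4),s.max(0).round(4),np.median(s,0).round(4))
t=s[abs(s[:,2]-.094)<.004]; print(len(t),t.min(0).round(4),t.max(0).round(4))
E
```

```text
t 36.75 tcp [ 0.6224 -0.2785  0.083 ] ty -1.56 tilt [-0.004  0.002 -1.   ] F [-0.2 -0.5  0. ] op 0.0004 g 0.0
  shift cm [1.66 0.22 0.  ] turn units 0.03
9429 [ 0.6105 -0.2426  0.0709] [ 0.6464 -0.2187  0.096 ] [ 0.6284 -0.2295  0.0935]
9055 [ 0.6106 -0.2426  0.09  ] [ 0.6464 -0.2187  0.096 ]
```

```bash
python3 -m handwheel '[[[0,0.6,0.5,0,0.03],[0,0.6,0.1,0,0],[0,0.5,0,0,0],[0,0.3,0,0,0],[0,0,0,0,0]]]' >/dev/null; python3 to.py 0.628 -0.2536 0.083 -1.7
```

```text
t 37.22 tcp [ 0.6301 -0.259   0.0858] ty -1.7 tilt [ 0.001  0.001 -1.   ] F [-0.2 -0.1  0.4] op 0.0002 g 0.0
  shift cm [ 0.53 -0.22  0.28] turn units -0.00
```

```bash
python3 -m handwheel '[[[0,0.2,-0.1,0.1,0],[0,0.2,-0.1,0.1,0],[0,0.1,0,0,0],[0,0.1,0,0,0],[0,0.1,0,0,0]]]' >/dev/null; python3 to.py; python3 -m handwheel '[[[0,0.1,0,0,0],[0,0.1,0,0,0],[0,0.1,0,0,0],[0,0.1,0,0,0],[0,0.1,0,0,0]]]' >/dev/null; python3 to.py;python3 -m handwheel '[[[0,0.1,0,0,0],[0,0.1,0,0,0],[0,0.1,0,0,0],[0,0.1,0,0,0],[0,0.1,0,0,0]]]' >/dev/null; python3 to.py
```

```text
t 37.63 tcp [ 0.6273 -0.2549  0.083 ] ty -1.86 tilt [-0.    -0.002 -1.   ] F [-0.8 -5.4 -2.7] op -0.0001 g 2.1
t 38.05 tcp [ 0.6272 -0.2537  0.0831] ty -2.0 tilt [ 0.001 -0.007 -1.   ] F [  1.  -15.1  -6.9] op -0.0003 g 7.2
t 38.47 tcp [ 0.6275 -0.2485  0.0831] ty -2.02 tilt [ 0.001 -0.006 -1.   ] F [ 0.3 -8.7 -3.6] op 0.0002 g 4.5
```

```bash
python3 -m handwheel '[[[0,0.1,0,0,0],[0,0.1,0,0,0],[0,0.1,0,0,0],[0,0.15,0,0,0],[0,0.15,0,0,0]]]' >/dev/null; python3 to.py; python3 -m handwheel '[[[0,0.2,0,0,0],[0,0.2,0,0,0],[0,0.25,0,0,0],[0,0.25,0,0,0],[0,0.25,0,0,0]]]' >/dev/null; python3 to.py; python3 -m handwheel '[[[0,0.25,0,0,0],[0,0.25,0,0,0],[0,0.25,0,0,0],[0,0.25,0,0,0],[0,0.25,0,0,0]]]' >/dev/null; python3 to.py;  python3 -m handwheel '[[[0,0.25,0,0,0],[0,0.25,0,0,0],[0,0.25,0,0,0],[0,0.25,0,0,0],[0,0.25,0,0,0]]]' >/dev/null; python3 to.py
```

```text
t 38.88 tcp [ 0.6277 -0.2398  0.083 ] ty -1.91 tilt [-0.    -0.003 -1.   ] F [-0.  -4.6 -3.1] op -0.0002 g 2.7
t 39.3 tcp [ 0.6282 -0.2262  0.083 ] ty -1.82 tilt [-0.001 -0.    -1.   ] F [-1.6 -4.7 -1.3] op -0.0004 g 2.2
t 39.72 tcp [ 0.6288 -0.2133  0.0831] ty -1.8 tilt [-0.001  0.    -1.   ] F [-1.5 -4.  -2.1] op -0.0 g 2.2
t 40.13 tcp [ 0.6292 -0.2008  0.0832] ty -1.8 tilt [-0.  0. -1.] F [-2.6 -3.9 -1.7] op 0.0 g 2.2
```

```bash
python3 -m handwheel '[[[0,0.25,0,0,0],[0,0.25,0,0,0],[0,0.25,0,0,0],[0,0.25,0,0,0],[0,0.25,0,0,0]]]' >/dev/null; python3 -m handwheel '[[[0,0.25,0,0,0],[0,0.25,0,0,0],[0,0.25,0,0,0],[0,0.25,0,0,0],[0,0.25,0,0,0]]]' >/dev/null; python3 -m handwheel '[[[0,0.25,0,0,0],[0,0.25,0,0,0],[0,0.25,0,0,0],[0,0.25,0,0,0],[0,0.25,0,0,0]]]' >/dev/null; python3 -m handwheel '[[[0,0.2,0,0,0],[0,0.15,0,0,0],[0,0.15,0,0,0]]]' >/dev/null; python3 to.py
```

```text
t 41.63 tcp [ 0.6308 -0.1583  0.0832] ty -1.79 tilt [ 0.  0. -1.] F [-1.8 -4.6 -1.6] op 0.0001 g 2.1
```

```bash
python3 -m handwheel '[[[0,0.15,0,0,0],[0,0.15,0,0,0],[0,0.15,0,0,0],[0,0.15,0,0,0],[0,0.15,0,0,0]]]' >/dev/null; python3 to.py;  python3 -m handwheel '[[[0,0.1,0,0,0],[0,0.1,0,0,0],[0,0.1,0,0,0],[0,0.1,0,0,0],[0,0.1,0,0,0]]]' >/dev/null; python3 to.py; python3 -m handwheel '[[[0,0.1,0,0,0],[0,0.1,0,0,0],[0,0.1,0,0,0],[0,0.1,0,0,0],[0,0.1,0,0,0]]]' >/dev/null; python3 to.py
```

```text
t 42.05 tcp [ 0.631  -0.151   0.0832] ty -1.8 tilt [ 0. -0. -1.] F [-1.7 -4.5 -0.5] op 0.0003 g 2.1
t 42.47 tcp [ 0.6312 -0.146   0.0832] ty -1.81 tilt [ 0. -0. -1.] F [-2.9 -4.1  0.8] op -0.0002 g 2.1
t 42.88 tcp [ 0.6313 -0.141   0.0832] ty -1.8 tilt [ 0. -0. -1.] F [-2.8 -3.6  1.9] op 0.0 g 2.1
```

```bash
python3 -m handwheel '[[[0,0.1,0,0,0],[0,0.1,0,0,0],[0,0.1,0,0,0],[0,0.1,0,0,0],[0,0.1,0,0,0]]]' >/dev/null; python3 to.py;  python3 -m handwheel '[[[0,0.1,0,0,0],[0,0.1,0,0,0],[0,0.1,0,0,0],[0,0.1,0,0,0],[0,0.1,0,0,0]]]' >/dev/null; python3 to.py
```

```text
t 43.3 tcp [ 0.6315 -0.136   0.0832] ty -1.8 tilt [ 0. -0. -1.] F [-2.6 -2.9  1.4] op -0.0 g 2.1
t 43.72 tcp [ 0.6317 -0.131   0.0832] ty -1.8 tilt [ 0. -0. -1.] F [-1.9 -4.9  2.8] op -0.0003 g 2.1
```

```bash
python3 -m handwheel '[[[0,0.1,0,0,0],[0,0.1,0,0,0],[0,0.1,0,0,0],[0,0.1,0,0,0],[0,0.1,0,0,0]]]' >/dev/null; python3 to.py;  python3 -m handwheel '[[[0,0.1,0,0,0],[0,0.1,0,0,0],[0,0.1,0,0,0],[0,0.1,0,0,0],[0,0.1,0,0,0]]]' >/dev/null; python3 to.py
```

```text
t 44.13 tcp [ 0.6318 -0.1261  0.0832] ty -1.8 tilt [ 0. -0. -1.] F [-1.8 -4.7  1.6] op 0.0002 g 2.4
t 44.55 tcp [ 0.6319 -0.1216  0.0832] ty -1.82 tilt [ 0.    -0.001 -1.   ] F [-2.1 -5.2  2.2] op -0.0001 g 2.7
```

```bash
python3 -m handwheel '[[[0,0.08,0,0,0],[0,0.08,0,0,0],[0,0.08,0,0,0],[0,0.08,0,0,0],[0,0.08,0,0,0]]]' >/dev/null; python3 to.py
python3 - <<'E'
from h import *
im,d,c=cap("top"); hsv=cv2.cvtColor(im,40); m=cv2.inRange(hsv,(40,80,40),(85,255,255)); m[:,:238]=0;m[:,254:]=0;m[:204]=0;m[222:]=0
v,u=np.nonzero(m); print("pin px",len(u),u.mean(),v.mean(),"depth z",[atdepth(c,d,a,b).round(4).tolist() for a,b in zip(u[::6],v[::6])])
E
```

```text
t 44.97 tcp [ 0.6319 -0.1205  0.0832] ty -1.93 tilt [ 0.001 -0.004 -1.   ] F [ -1.4 -13.5  -0.7] op 0.0001 g 6.6
pin px 16 244.5 212.0 depth z [[0.641, 0.2738, 0.0933], [0.637, 0.2775, 0.0877], [0.6335, 0.2716, 0.0909]]
```

```bash
python3 -m handwheel '[[[0,0.08,0,0,0],[0,0.08,0,0,0],[0,0.05,0,0,0],[0,0,0,0,0],[0,0,0,0,0]]]' >/dev/null; python3 to.py
python3 - <<'E'
from h import *
c=viewer.get_calibration("top"); z=np.load("top0.npz")
im,d,_=cap("top")
for n,(i,dd) in {"before":(z["im"],z["d"]),"now":(im,d)}.items():
    hsv=cv2.cvtColor(i,40); m=cv2.inRange(hsv,(40,80,40),(85,255,255)); m[:,:238]=0;m[:,254:]=0;m[:204]=0;m[222:]=0
    v,u=np.nonzero(m); print(n,len(u),"z med",np.median([atdepth(c,dd,a,b)[2] for a,b in zip(u,v)]).round(4), u.mean(),v.mean())
E
```

```text
t 45.43 tcp [ 0.6319 -0.1205  0.0833] ty -2.03 tilt [ 0.001 -0.006 -1.   ] F [ -1.1 -15.9  -1.3] op 0.0 g 7.8
before 16 z med 0.0779 245.0 212.5
now 16 z med 0.0891 244.5 212.0
```

Stage stopped at ~135 mm travel, pin risen ~11–12 mm. Retreat from the post and go to the plunger.

```bash
python3 -m handwheel '[[[0,-1,0,0,0],[0,-2,0,0,0],[0,-0.5,0,-3,0],[0,0,0,-3.5,0],[0,0,0,-3.5,0]]]' >/dev/null; python3 to.py 0.628 0.13 0.18 -1.7; python3 -m handwheel '[[[0,3.8,0,0,0.05],[0,3.8,0,0,0],[0,3.8,0,0,0],[0,3.8,0,0,0],[0,3.8,0,0,0]]]' >/dev/null; python3 -m handwheel '[[[0,3.8,0,0,0],[0,3.0,0,0,0],[0,0,0,0,0],[0,0,0,0,0]]]' >/dev/null; python3 to.py 0.6345 0.2119 0.16 -1.7;  python3 - <<'E'
from blk import *
im,d,c=cap("wrist"); P=pts(c,d); hsv=cv2.cvtColor(im,40); m=(cv2.inRange(hsv,(0,120,60),(8,255,255))>0)&(P[...,2]>.1)&(P[...,2]<.125)&(P[...,0]<.7)
s=P[m]; print(len(s),s.min(0).round(4),s.max(0).round(4),np.median(s,0).round(4)); cv2.imwrite("pics/pl.png",im)
E
```

```text
t 45.9 tcp [ 0.631  -0.1488  0.1834] ty -1.77 tilt [-0.001  0.002 -1.   ] F [0.8 0.8 0.1] op -0.0002 g 0.0
  shift cm [27.85 -1.16  0.41] turn units -0.01
t 46.65 tcp [0.6396 0.113  0.1826] ty -1.66 tilt [-0.001  0.003 -1.   ] F [-0.1 -0.6  0.4] op -0.0 g 0.0
  shift cm [ 9.86 -0.79  2.29] turn units 0.01
4842 [0.6198 0.195  0.111 ] [0.6547 0.2297 0.1171] [0.6371 0.2126 0.1147]
```

```bash
python3 -m handwheel '[[[0,3.3,-0.2,0,0],[0,3.3,-0.2,0,0],[0,3.3,-0.1,1,0],[0,0,0,1,0],[0,0,0,0,0]]]' >/dev/null; python3 to.py 0.6372 0.2124 0.139 -1.7
```

```text
t 47.12 tcp [0.6372 0.2088 0.1607] ty -1.88 tilt [-0.004  0.    -1.   ] F [-0.1 -0.4 -0.5] op -0.0001 g 0.0
  shift cm [ 0.36 -0.    2.17] turn units -0.04
```

```bash
python3 -m handwheel '[[[0,0.3,0,0.8,0],[0,0,0,0.7,0],[0,0,0,0.3,0],[0,0,0,0.3,0],[0,0,0,0,0]]]' >/dev/null; python3 to.py 0.6372 0.2124 0.125 -1.7;  python3 -m handwheel '[[[0,0,0,0.3,0],[0,0,0,0.3,0],[0,0,0,0.3,0],[0,0,0,0,0]]]' >/dev/null; python3 to.py 0.6372 0.2124 0.125 -1.7
```

```text
t 47.53 tcp [0.6387 0.2089 0.1416] ty -2.13 tilt [-0.001 -0.001 -1.   ] F [-1.5  0.8  0. ] op 0.0001 g 0.0
  shift cm [ 0.35 -0.16  1.66] turn units -0.09
t 47.87 tcp [0.6392 0.2094 0.1332] ty -2.07 tilt [ 0.001 -0.    -1.   ] F [-0.8 -2.5  4.5] op -0.0 g 2.5
  shift cm [ 0.29 -0.21  0.82] turn units -0.07
```

```bash
python3 -m handwheel '[[[0,0,0,0.3,0],[0,0,0,0.3,0],[0,0,0,0.2,0],[0,0,0,0.1,0],[0,0,0,0,0]]]' >/dev/null; python3 to.py;  python3 -m handwheel '[[[0,0,0,0.15,0],[0,0,0,0.15,0],[0,0,0,0.1,0],[0,0,0,0,0]]]' >/dev/null; python3 to.py
```

```text
t 48.28 tcp [0.6394 0.2094 0.127 ] ty -2.08 tilt [ 0.002  0.    -1.   ] F [-4.9 -2.6 19.1] op 0.0001 g 9.5
t 48.62 tcp [0.6397 0.2094 0.1267] ty -2.09 tilt [ 0.005  0.002 -1.   ] F [-13.2  -5.   41.6] op -0.0003 g 21.2
```

```bash
python3 -m handwheel '[[[0,0,0,-0.3,0],[0,0,0,-0.5,0],[0,0,0,-1,0],[0,0,0,-2.5,0],[0,-2,0,-3,0]]]' >/dev/null; python3 -m handwheel '[[[0,-4,-1,0,0],[0,-4,-3,0,0],[0,-2,-3,0,0],[0,0,0,0,0],[0,0,0,0,0]]]' >/dev/null
python3 - <<'E'
from blk import *
import to; to.pr()
im,d,c=cap("wrist"); P=pts(c,d); hsv=cv2.cvtColor(im,40)
m=(cv2.inRange(hsv,(0,120,60),(8,255,255))>0)&(P[...,2]>.09)&(P[...,2]<.125)&(P[...,0]<.7); print("plunger z",np.median(P[m][:,2]))
c=viewer.get_calibration("top"); z=np.load("top0.npz"); im,d,_=cap("top"); cv2.imwrite("pics/fin.png",im)
hsv=cv2.cvtColor(im,40); m=cv2.inRange(hsv,(40,80,40),(85,255,255)); m[:,:238]=0;m[:,254:]=0;m[:204]=0;m[222:]=0
v,u=np.nonzero(m); print("pin z",len(u),np.median([atdepth(c,d,a,b)[2] for a,b in zip(u,v)]).round(4))
find(c,d,top=.072,tol=.008,xr=(.56,.67),yr=(-.12,.05))
E
```

```text
t 49.45 tcp [0.568  0.098  0.1935] ty -2.17 tilt [-0.001  0.    -1.   ] F [0.7 0.6 0.6] op -0.0001 g 0.0
plunger z 0.11471440915249875
pin z 16 0.0887
c mm [643.3 -37.8] size [102.2  53.6] yaw 88.1
```

```bash
python3 -m handwheel '[[[0,-4,-1,0,0],[0,-4,-2,0,0],[0,-4,-2,0,0],[0,-1.5,0,0,0],[0,0,0,0,0]]]' >/dev/null; sed -e 's/(Y>-.212)&(Y<-.1)/(Y>-.082)\&(Y<.04)/; s/arange(-.206,-.112,.005)/arange(-.072,.022,.006)/' row.py > row2.py; python3 row2.py
python3 - <<'E'
import cv2; a=cv2.imread("pics/row.png")[120:420,240:640]; b=cv2.imread("pics/fin.png")[150:350,160:480]; cv2.imwrite("pics/cmp.png",cv2.hconcat([a,cv2.resize(b,(400,250))[0:250] if 0 else cv2.resize(b,(400,300))]))
E
```

```text
t 49.97 tcp [ 0.5181 -0.0325  0.1935] ty -2.32 tilt [ 0.001 -0.002 -1.   ] F [-0.3 -0.3 -0. ] op 0.0002 g 0.0
-0.072 259 front 0.6285 expected 0.6284
-0.066 308 front 0.6286 expected 0.6285
-0.06 332 front 0.6287 expected 0.6287
-0.054 324 front 0.6286 expected 0.6289
-0.048 322 front 0.6288 expected 0.629
-0.042 325 front 0.6293 expected 0.6292
-0.036 339 front 0.6294 expected 0.6294
-0.03 351 front 0.6293 expected 0.6295
-0.024 353 front 0.6296 expected 0.6297
-0.018 360 front 0.6297 expected 0.6298
-0.012 348 front 0.6301 expected 0.63
-0.006 371 front 0.6299 expected 0.6302
0.0 376 front 0.6301 expected 0.6303
0.006 376 front 0.6305 expected 0.6305
0.012 395 front 0.6306 expected 0.6307
y range [-0.0728  0.016 ]
```

View pics/cmp.png

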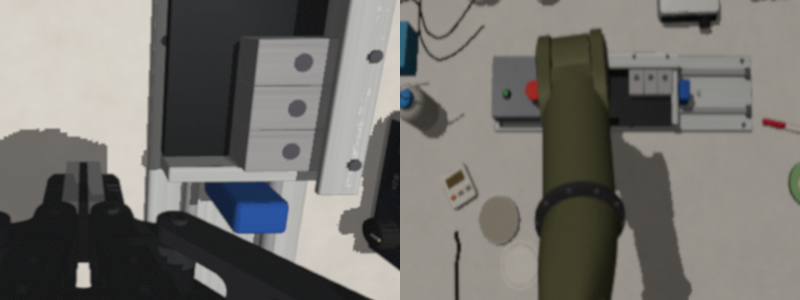

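The row is closed and seated (dots at (303,62), (297,107), (291,151) in the left crop), the pin is up, the plunger is back up and the bystanders have not moved. Handing in.

```bash
python3 -c "
from workcell import r
print(r.hand_in())"
```

```text
the job is handed in; nothing more can be done
None
```

I handed the job in at about 50 s of robot time: all three gauge blocks present are wrung in a closed row against both fences, the stage is at its stop (about 135 mm of travel) with the green pin up, and the plunger was pressed to the bottom and sprang back. While pushing the blocks back, the closed fingertips stood on one block and briefly pressed it with about 41 N, and the plunger press also peaked at about 42 N; I take both as fingertip rather than gripper-body contact.

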